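Open the combination padlock by feel and present it at the hasp

ROBOT

A 6-joint arm with a two-finger parallel gripper is mounted at the origin on the work surface. World frame = base frame: x ahead of the robot, y to its left, z up, the work surface at z = 0. Lengths are in m, angles in degrees, forces in N, time in s.
With the tool pointing down it reaches from about 0.325 to 0.9 m from the base axis. Payload 6.1 kg.
Tool frame: the origin (TCP) lies at the centre of the arm's flange, where the gripper is bolted on; the fingertips stand 173 mm ahead of it and the grasp point (between the pads) lies 155 mm ahead of it; z points along the fingers, y is the direction in which the jaws open and shut (so a half turn about z gives the same grasp; the last joint's range is limited). The gripper opens to 85 mm and grips with 20 to 120 N. Pads are 22 mm wide; open, the fingers measure 114 mm over their backs; the gripper's body (76 mm by 85 mm) begins 54 mm behind the grasp point. The pads swing forward as they close: fully open they stand 13 mm farther back than shut.
Start: joints at [-80.392, 12.628, 87.462, -0, 79.91, -7.225], TCP at [0.181, -0.598, 0.405] pointing down, gripper open.
Joint ranges: [-170.65, 170.65], [-52.31, 119.04], [5.05, 147.46], [-71.25, 251.25], [11.57, 151.72], [-153.62, 153.62]. Speed limits (degrees/s): [147.25, 147.25, 172.46, 180, 180, 180].

INTERFACE

Orientations are given as [roll, pitch, yaw] about the fixed x, y, z axes, in that order (R = Rz(yaw) Ry(pitch) Rx(roll)).
In Python, from bench import r gives the robot as it stands.
- The arm moves only by the tool move_arm, never from a script. Its argument "moves" is a list of rows, each an object with "linear": the shift along the tool's x, y, z in m, a list of three; "twist": the turn, a rotation vector about the tool's x, y, z in rad, a list of three; "hand": the finger opening in m, from 0 to 0.0854. A call has exactly 5 rows; each row shifts and turns the commanded pose from where the row before left it, along the tool's axes as they then stand; what a row does not reach is not made up. A row lasts 1/12 s, in which the tool goes at most 41.7 mm and 7.16 degrees, less where a joint would pass 70% of its speed; a pose out of reach is approached as far as the arm can. A call is refused whole if a number of a shift passes 0.0417 or a number of a turn 0.125, either way. A call with a gripper value outside its range is refused whole. The fingers move at their own pace and stop on an object; "squeeze" is the grip in N (left out, the last holds). Time passes only in rows, so rows that do not move let the fingers close, or fill a call up. It gives the time, the measured TCP pose, the force and the opening at its end, in the units of the state.
- r.state(): the state, without advancing time (a new reading comes with each control period).
- r.get_image(name): name is "side" or "top" or "wrist"; returns the picture (420x560x3 uint8, red, green, blue); there is no depth.
- r.get_calibration(name): a dict with "intrinsics" (3x3 intrinsics, pixels), "k1" (the pictures are not rectified: a ray, as slopes to the right and down, at radius r is drawn at 1 + k1 r^2 times it, then the intrinsics apply), "T" (4x4, takes a point from camera to world coordinates); the wrist camera has in their place "tool_from_camera" (4x4, takes a point from camera to tool coordinates, whose origin is the TCP and whose axes are the flange's). Camera axes: x right, y down, z forward; pixel columns grow to the right and rows downward; lengths in m; the calibration is good to about 2 mm. A picture is of the moment at which its call begins: read the wrist's pose just before it. get_calibration takes no time and is no camera call.
- r.close_job(): hands the job in, once; it reports no verdict.
The state is a dict: "clock": time; "q": joint angles; "qvel": joint speeds; "joint_efforts": joint torques, N m; "position": TCP position; "eef_rot": TCP orientation; "wrist_force": force on the tool from outside, world axes, zero at the start; "moment": the same for the moment, N m; "grip_width": finger opening in m.
Only numpy, scipy, OpenCV 4.12 (cv2) and the standard library are available. Lean on these libraries where they do the work, as an engineer would, in place of code of your own. Each camera call takes 0.05 s, during which the arm holds its last target.

TASK

Open the combination padlock that lies in the wooden holder: turn its dial anticlockwise until you feel the stop, then clockwise to the second click, and pull the shackle out to its end. Then lift the lock out and hold it level, dial up, with the open shackle loop a few centimetres straight above the staple on the grey chest's lid. Finish while still holding it there, still and touching nothing else, and leave the jar, tape roll, vase and mug alone.

Things in the scene. Friction and masses are not known exactly. Their poses are not given: they have to be found in the camera images.
- holder: Fixed wooden holder, 74 x 76 mm, base 10 mm thick, with rails to 19 mm above the bench round the lock. Origin: centre of its underside on the bench. The lock lies in it, same x and y axes, 1.5 mm of play all round. The rails leave the middle 34 mm of the lock's y sides free for fingers. It keeps the lock from turning and from following the shackle.
- padlock: Loose brass padlock lying dial up in the holder, about 0.3 to 0.5 kg in all. Body 56 (x) x 58 (y) x 30 (z) mm; origin: centre of the underside (10 mm above the bench in the holder); +x towards the shackle. Take the body from above by its y sides (58 mm apart); the dial then stands up between the fingers, to 54 mm above the underside.
- dial (a joint): Dial on the lock's top, in rad, growing clockwise seen from above; 0 = hard anticlockwise stop. It rests in clicks: one at 0, the first at 0.36, the second at 0.72 (opens only here), more at 1.08 and 1.44; hard end 1.5. Between clicks it springs to the nearest (about 0.1 N m to overcome). Starts near 1.08 or 1.44. Blocked once the shackle is out.
- bar (a point): Middle of the dial's upright grip bar, on the dial's axis, 45 mm above the lock's underside. Black bar 34 mm long, 10 wide, 18 high (36 to 54 mm above the underside) on a disc 40 mm across. x runs along the bar to its end with the steel line on top, y across the bar, z up. x points 0.72 rad anticlockwise of the lock's +x at dial 0, and along it at dial 0.72.
- shackle (a joint): Steel U shackle of 8 mm round bar; value in m: 0 in, 0.016 fully out (hard end). Slides along the lock's +x and stays where it is left (friction about 1.5 N). At any dial click but the second it stops after about 2 mm.
- bow (a point): Middle of the shackle's bow: straight 8 mm bar, 24 mm long, along the lock's y, 15 mm above its underside, 68 mm from its origin along +x when shut; moves with the shackle. Inside the shut loop: 34 mm between the legs, 36 mm from bow to body. Axes as the lock's. Pinch it from above, fingers closing along the lock's x, and pull along +x.
- loop (a point): Middle of the opened shackle loop: a point fixed to the padlock, 54 mm from its origin along +x and 15 mm above its underside. Axes as the lock's.
- chest: Fixed grey steel chest, 160 (x) x 220 (y) x 85 (z) mm, origin in the centre of its underside on the bench. The hasp with its staple is on the lid.
- staple (a point): Top of the steel staple, a small upright loop 28 mm wide on the chest's lid: 50 mm from the chest's centre along its +x, 30 mm above the lid (115 mm above the bench).
- jar: Loose bystander: lidded glass jar, 58 mm across, 65 mm high, origin under its centre.
- tape_roll: Loose bystander: roll of paper tape lying flat, 90 mm across, 25 mm high, origin under its centre.
- small_vase: Loose bystander: white vase, 72 mm across, 130 mm high, origin under its centre.
- mug: Loose bystander: white mug, 76 mm across, 85 mm high, origin under its centre.
Mind the look-alikes: they are no part of the job. What is shaped like the holder but pink is not meant.

How it is judged:
By the outcome, as a careful person would: the job done as asked, in the order asked, and still so for the second after the job is handed in, while the arm keeps its last pose, push and grip.
It also fails if it takes over 64 s, if anything falls off the work surface, if the arm or the gripper's body presses on something with over 40 N, if the wrist force passes 120 N, or if a joint passes its speed limit or range.

## Working session

There is one attempt and no reset: what is moved stays moved. The work goes in short steps, Python scripts to look and compute and a tool call to move; the robot and the scene stay as the last step left them, time stands still between calls to the robot, and variables do not carry over. Pictures are saved under pics/ and viewed, and the job is handed in when it is done.

Besides the shell and the picture viewer there is one more tool, called after "Request:" as name(argument=value, ...) on one line, values as JSON. move_arm: Moves the arm, as the interface text tells. Its arguments: {"type":"object","properties":{"moves":{"type":"array"},"squeeze":{"type":"number"}},"required":["moves"]}

```bash
mkdir -p pics; ls; python3 - <<'E'
from bench import r
import cv2
print(r.state())
for n in("side","top","wrist"):
    im=r.get_image(n); cv2.imwrite(f"pics/{n}0.png",im[:,:,::-1]); print(n,r.get_calibration(n))
E
```

```text
pics
{'clock': 0.0, 'q': array([-8.03906803e+01,  1.26754351e+01,  8.75257676e+01,  1.16650890e-03,
        7.99091117e+01, -7.22432204e+00]), 'qvel': array([-0.01286883,  0.06801558,  0.0062178 ,  0.02406053,  0.00038018,
        0.06840497]), 'joint_efforts': array([-9.03065320e-04, -4.96914124e+01, -3.89389408e+01, -8.41851670e-05,
        1.14952642e-02, -3.30093303e-05]), 'position': array([ 0.18095784, -0.59795189,  0.40359679]), 'eef_rot': array([-1.79890706e+02, -1.50114621e-02,  1.68334219e+01]), 'wrist_force': array([ 0.35906582,  0.66617467, -0.82518442]), 'moment': array([-0.02408173,  0.00553187, -0.04568582]), 'grip_width': 0.08515722239019312}
side {'intrinsics': array([[416.19479792,   0.        , 277.77477589],
       [  0.        , 416.19479792, 205.7493171 ],
       [  0.        ,   0.        ,   1.        ]]), 'k1': 0.012022672748616953, 'T': array([[-0.96251036, -0.136827  ,  0.23420541,  0.26650639],
       [-0.27114609,  0.50865798, -0.81715779,  0.98165159],
       [-0.0073212 , -0.85002672, -0.52668869,  0.73819424],
       [ 0.        ,  0.        ,  0.     
[... 434 characters left out ...]
e-01, -9.89021124e-01,
         1.38980381e+00],
       [ 0.00000000e+00,  0.00000000e+00,  0.00000000e+00,
         1.00000000e+00]])}
wrist {'intrinsics': array([[354.43925727,   0.        , 275.36170567],
       [  0.        , 354.43925727, 218.62822399],
       [  0.        ,   0.        ,   1.        ]]), 'k1': -0.0868308809891632, 'tool_from_camera': array([[-4.61965285e-04, -9.45118345e-01, -3.26727868e-01,
         8.42533142e-02],
       [ 9.99999753e-01, -2.63751147e-04, -6.50967194e-04,
         7.06870207e-04],
       [ 5.29066187e-04, -3.26728088e-01,  9.45118234e-01,
         3.07179989e-02],
       [ 0.00000000e+00,  0.00000000e+00,  0.00000000e+00,
         1.00000000e+00]])}
```

View pics/side0.png

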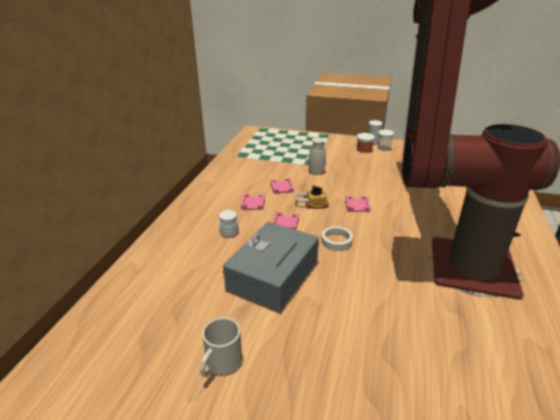

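View pics/top0.png

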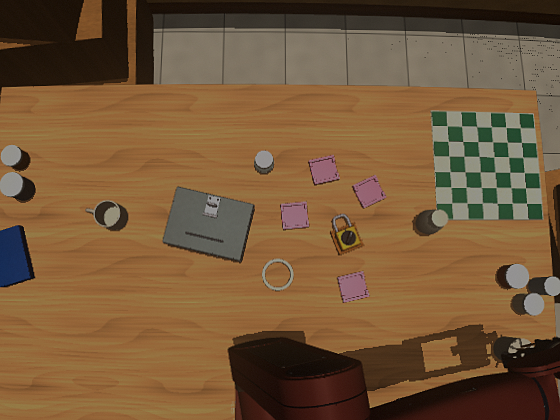

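View pics/wrist0.png

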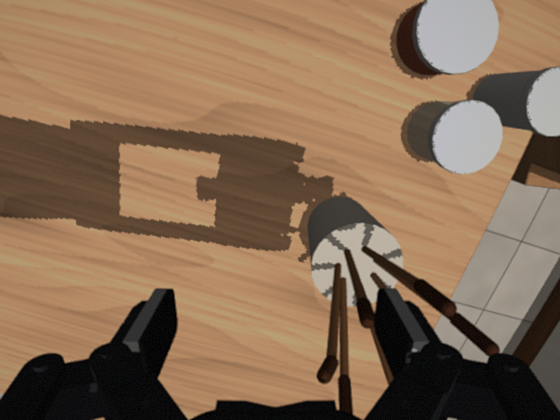

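The lock lies at top-view px (346,237). The four pink look-alikes are at (323,170), (368,192), (294,215) and (352,287). The brass one with a shackle is the one meant, so I'll enlarge it to confirm.

```bash
cat > h.py <<'E'
import numpy as np, cv2
from bench import r
from scipy.spatial.transform import Rotation as R
def camT(name,st=None):
    c=r.get_calibration(name)
    if name=="wrist":
        st=st or r.state(); T=np.eye(4); T[:3,:3]=R.from_euler('xyz',st['eef_rot'],degrees=True).as_matrix(); T[:3,3]=st['position']
        return c,T@c['tool_from_camera']
    return c,c['T']
def ray(name,uv,st=None):
    c,T=camT(name,st);K=c['intrinsics']
    d=np.array([(uv[0]-K[0,2])/K[0,0],(uv[1]-K[1,2])/K[1,1]]);u=d.copy()
    for _ in range(20): u=d/(1+c['k1']*(u@u))
    return T[:3,3],T[:3,:3]@np.array([u[0],u[1],1.])
def plane(name,uv,z,st=None):
    o,d=ray(name,uv,st); return o+d*(z-o[2])/d[2]
def proj(name,P,st=None):
    c,T=camT(name,st);K=c['intrinsics'];p=T[:3,:3].T@(np.asarray(P)-T[:3,3]);u=p[:2]/p[2];u=u*(1+c['k1']*u@u)
    return np.array([K[0,0]*u[0]+K[0,2],K[1,1]*u[1]+K[1,2]])
def two(n1,uv1,n2,uv2):
    o1,d1=ray(n1,uv1);o2,d2=ray(n2,uv2)
    s=np.linalg.lstsq(np.c_[d1,-d2],o2-o1,rcond=None)[0];a=o1+s[0]*d1;b=o2+s[1]*d2
    return (a+b)/2,np.linalg.norm(a-b)
E
python3 - <<'E'
from h import *
im=cv2.imread("pics/top0.png")
a=cv2.resize(im[190:275,300:400],(800,600*85*8//600),interpolation=cv2.INTER_CUBIC) if 0 else cv2.resize(im[200:275,300:400],(800,600),interpolation=cv2.INTER_CUBIC)
cv2.imwrite("pics/c1.png",a)
cv2.imwrite("pics/c2.png",cv2.resize(im[180:267,150:266],(800,600),interpolation=cv2.INTER_CUBIC))
for n,uv,z in(("dial",(348,238),.064),("bodytop",(346,239),.04),("tape",(278,275),.025),("jar",(264,158),.065),("vase",(440,218),.13),("mug",(110,214),.085),("chestcorn",(178,188),.085),("c2",(253,205),.085),("c3",(242,261),.085),("c4",(163,241),.085),("staple",(213,197),.115)): print(n,plane("top",uv,z).round(3))
E
```

```text
dial [ 0.47  -0.211  0.064]
bodytop [ 0.469 -0.209  0.04 ]
tape [ 0.369 -0.017  0.025]
jar [0.696 0.023 0.065]
vase [ 0.517 -0.451  0.13 ]
mug [0.533 0.446 0.085]
chestcorn [0.606 0.26  0.085]
c2 [0.559 0.053 0.085]
c3 [0.406 0.082 0.085]
c4 [0.46  0.297 0.085]
staple [0.576 0.159 0.115]
```

View pics/c1.png

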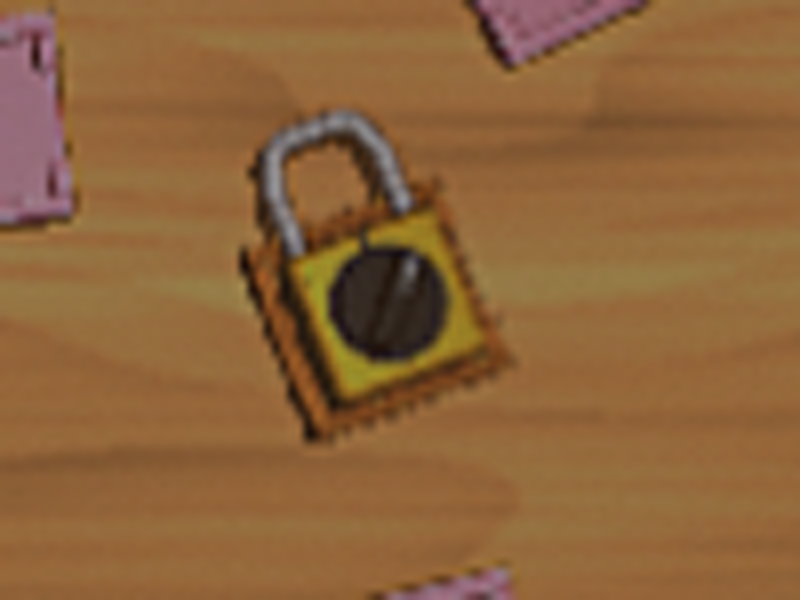

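View pics/c2.png

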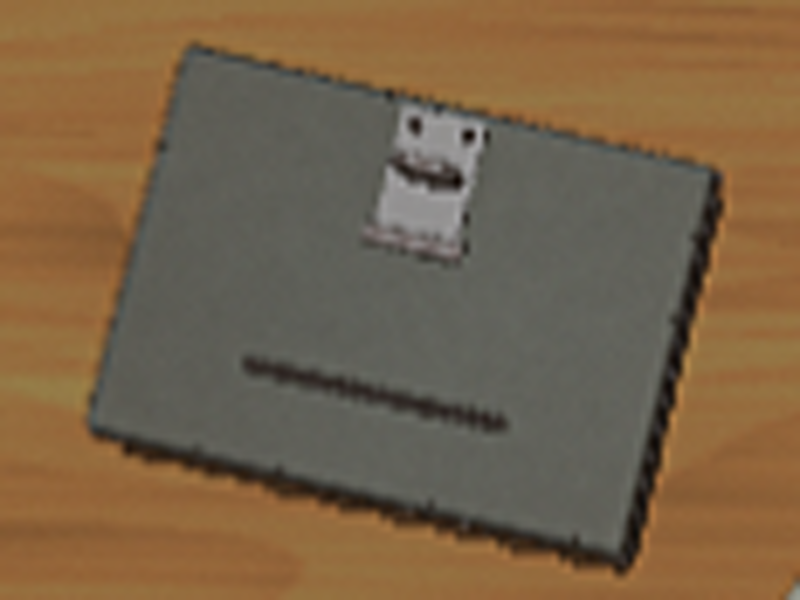

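The crop confirms it: brass body, steel shackle and natural-wood holder. The shackle points up-left, so lock yaw is about +20°. The bar's line sits about 45° clockwise of that, which puts the dial near 1.44. The chest is at about (0.508, 0.173) with yaw about -14°. I'll move over the lock for a wrist view.

Request:
move_arm(moves=[{"linear":[0.026,-0.019,0.003],"twist":[0,0,0],"hand":0.085},{"linear":[0.026,-0.019,0.003],"twist":[0,0,0],"hand":0.085},{"linear":[0.026,-0.019,0.003],"twist":[0,0,0],"hand":0.085},{"linear":[0.026,-0.019,0.003],"twist":[0,0,0],"hand":0.085},{"linear":[0.026,-0.019,0.003],"twist":[0,0,0],"hand":0.085}], squeeze=60)

```text
clock: 0.57
position: [0.2784, -0.4683, 0.3892]
eef_rot: [-180.0, -0.0, 16.8]
wrist_force: [0.5, 0.0, 0.4]
grip_width: 0.0851
```

Request:
move_arm(moves=[{"linear":[0.026,-0.019,0.003],"twist":[0,0,0],"hand":0.085},{"linear":[0.026,-0.019,0.003],"twist":[0,0,0],"hand":0.085},{"linear":[0.026,-0.019,0.003],"twist":[0,0,0],"hand":0.085},{"linear":[0.026,-0.019,0.003],"twist":[0,0,0],"hand":0.085},{"linear":[0.026,-0.019,0.003],"twist":[0,0,0],"hand":0.085}])

```text
clock: 0.98
position: [0.3754, -0.3396, 0.3744]
eef_rot: [-180.0, 0.0, 16.8]
wrist_force: [0.6, -0.3, 0.6]
grip_width: 0.085
```

Request:
move_arm(moves=[{"linear":[0.026,-0.019,0.003],"twist":[0,0,0],"hand":0.085},{"linear":[0.026,-0.019,0.003],"twist":[0,0,0],"hand":0.085},{"linear":[0.026,-0.019,0.003],"twist":[0,0,0],"hand":0.085},{"linear":[0.026,-0.019,0.003],"twist":[0,0,0],"hand":0.085},{"linear":[0.026,-0.019,0.003],"twist":[0,0,0],"hand":0.085}])

```text
clock: 1.4
position: [0.4723, -0.211, 0.3594]
eef_rot: [-180.0, 0.0, 16.8]
wrist_force: [-1.6, -0.1, 0.3]
grip_width: 0.0853
```

```bash
python3 - <<'E'
from h import *
st=r.state();print({k:np.round(st[k],4) for k in('clock','q','qvel','position','eef_rot','wrist_force','grip_width')})
im=r.get_image("wrist")[:,:,::-1].copy(); cv2.imwrite("pics/w1.png",im)
print(proj("wrist",(.47,-.211,.064),st))
E
```

```text
{'clock': np.float64(1.4), 'q': array([-3.28071e+01, -1.74000e-02,  1.06181e+02, -2.30000e-03,
        7.38485e+01,  4.03606e+01]), 'qvel': array([43.3261, 12.8148, -8.7336, -0.0503, -4.2294, 43.0719]), 'position': array([ 0.4723, -0.211 ,  0.3594]), 'eef_rot': array([-1.799922e+02,  9.500000e-03,  1.683290e+01]), 'wrist_force': array([-1.5686, -0.1083,  0.2682]), 'grip_width': np.float64(0.0853)}
[273.91456432 212.54386362]
```

View pics/w1.png

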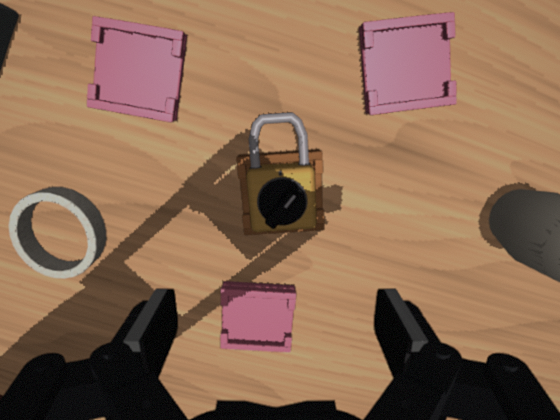

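Request:
move_arm(moves=[{"linear":[0,0,0],"twist":[0,0,0.12],"hand":0.05},{"linear":[0,0,0],"twist":[0,0,0.12],"hand":0.05},{"linear":[0,0,0],"twist":[0,0,0.12],"hand":0.05},{"linear":[0,0,0],"twist":[0,0,0.12],"hand":0.05},{"linear":[0,0,0],"twist":[0,0,0.12],"hand":0.05}])

```text
clock: 1.87
position: [0.4716, -0.2124, 0.3594]
eef_rot: [-180.0, 0.0, -17.9]
wrist_force: [-0.4, -0.3, 0.3]
grip_width: 0.0498
```

Request:
move_arm(moves=[{"linear":[0,0,0],"twist":[0,0,0],"hand":0.05},{"linear":[0,0,0],"twist":[0,0,0],"hand":0.05},{"linear":[0,0,0],"twist":[0,0,0],"hand":0.05},{"linear":[0,0,0],"twist":[0,0,0],"hand":0.05},{"linear":[0,0,0],"twist":[0,0,0],"hand":0.05}])

```text
clock: 2.28
position: [0.4717, -0.2125, 0.3597]
eef_rot: [-180.0, 0.0, -17.5]
wrist_force: [-0.3, 0.0, 0.0]
grip_width: 0.0498
```

```bash
python3 - <<'E'
from h import *
st=r.state();print({k:np.round(st[k],4) for k in('clock','q','qvel','position','eef_rot','wrist_force','grip_width')})
im=r.get_image("wrist")[:,:,::-1].copy(); cv2.imwrite("pics/w2.png",im)
print(proj("wrist",(.47,-.211,.064),st))
cv2.imwrite("pics/w2c.png",cv2.resize(im[105:255,190:390],(800,600),interpolation=cv2.INTER_CUBIC))
E
```

```text
{'clock': np.float64(2.2833), 'q': array([-3.299430e+01, -2.970000e-02,  1.061618e+02,  1.000000e-04,
        7.387070e+01,  7.446380e+01]), 'qvel': array([ 0.0828, -0.0399,  0.0865,  0.0186, -0.015 ,  0.3399]), 'position': array([ 0.4717, -0.2125,  0.3597]), 'eef_rot': array([-1.799992e+02,  2.700000e-03, -1.745820e+01]), 'wrist_force': array([-0.2778,  0.    ,  0.0462]), 'grip_width': np.float64(0.0498)}
[273.55389715 212.65622401]
```

View pics/w2c.png

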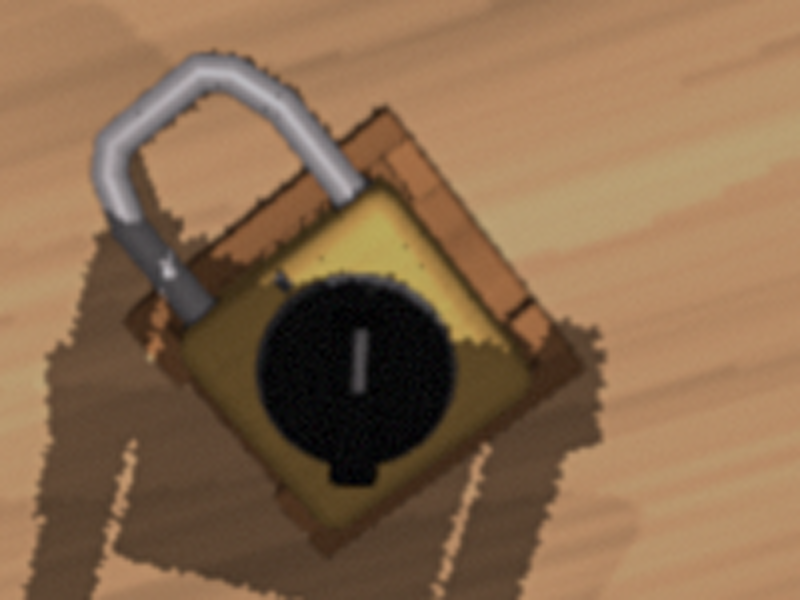

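```bash
python3 - <<'E'
from h import *
st=r.state()
f=lambda u,v,z:plane("wrist",(190+u/4-.375,105+v/4-.375),z,st)
c=[f(*p,.019) for p in((385,107),(583,368),(330,557),(127,320))]
print(np.round(c,4));print("ctr",np.mean(c,0),[np.linalg.norm(c[i]-c[(i+1)%4]).round(4) for i in range(4)])
ang=lambda a,b:np.degrees(np.arctan2(b[1]-a[1],b[0]-a[0]))
print("yaw",ang(c[1],c[0]),ang(c[2],c[3]),ang(c[0],c[3])-90,ang(c[1],c[2])-90)
b=[f(*p,.04) for p in((380,188),(535,360),(330,528),(183,345))]
print("body",np.mean(b,0),[np.linalg.norm(b[i]-b[(i+1)%4]).round(4) for i in range(4)],ang(b[1],b[0]),ang(b[2],b[3]))
print("disc",f(356,368,.045), "diam",np.linalg.norm(f(257,368,.045)-f(456,368,.045)))
l=[f(357,392,.064),f(362,330,.064)];print("line",l,ang(*l))
e=[f(331,480,.064),f(375,478,.064)];print("barend",e,np.linalg.norm(e[0]-e[1]),ang(f(353,478,.064),l[1]))
print("bow",f(160,110,.025))
E
```

```text
[[ 0.5228 -0.2385  0.019 ]
 [ 0.4538 -0.2645  0.019 ]
 [ 0.4268 -0.1956  0.019 ]
 [ 0.4954 -0.1696  0.019 ]]
ctr [ 0.47468923 -0.21703392  0.019     ] [np.float64(0.0737), np.float64(0.074), np.float64(0.0734), np.float64(0.0742)]
yaw 20.627779757272823 20.71978896886285 21.65100860654897 21.433415108123683
body [ 0.47682383 -0.21762723  0.04      ] [np.float64(0.0489), np.float64(0.0578), np.float64(0.0516), np.float64(0.0527)] 24.92984026193485 19.12449604426038
disc [ 0.47621839 -0.21724475  0.045     ] diam 0.041325588294515735
line [array([ 0.47662371, -0.21741774,  0.064     ]), array([ 0.48818281, -0.22202913,  0.064     ])] -21.749046993099462
barend [array([ 0.46076072, -0.20705244,  0.064     ]), array([ 0.45853467, -0.21552646,  0.064     ])] 0.00876152188012644 -20.645533416438504
bow [ 0.5370944  -0.19319701  0.025     ]
```

```bash
python3 - <<'E'
from h import *
print(plane("top",(348.1,237.5),.045), proj("top",(.4757,-.217,.045)), proj("side",(.4757,-.217,.055)))
im=cv2.imread("pics/side0.png"); cv2.imwrite("pics/s0c.png",cv2.resize(im[165:225,270:350],(800,600),interpolation=cv2.INTER_CUBIC))
E
```

```text
[ 0.47263305 -0.21424658  0.045     ] [349.04330815 236.41276352] [316.34999454 188.48147638]
```

View pics/s0c.png

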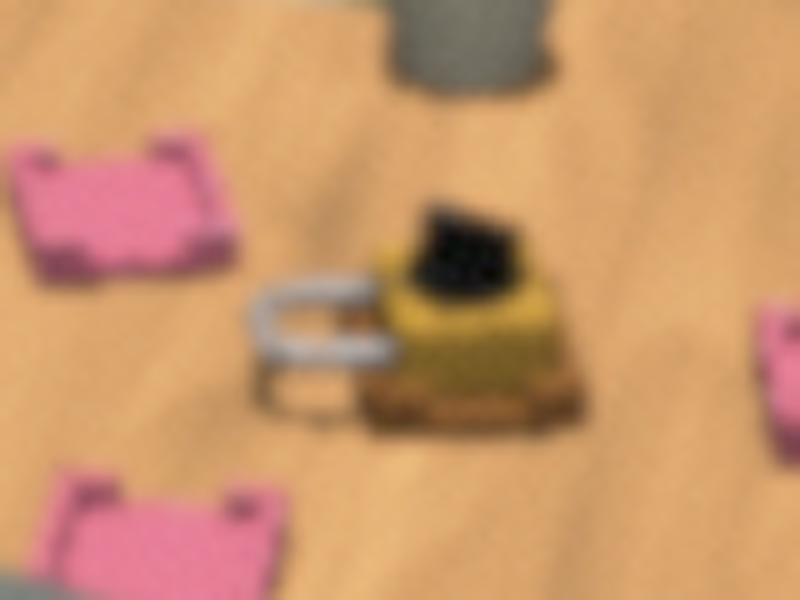

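Request:
move_arm(moves=[{"linear":[0.001,0.0005,0.0275],"twist":[0,0,0.0],"hand":0.04},{"linear":[0.001,0.0005,0.0275],"twist":[0,0,0.0],"hand":0.04},{"linear":[0.001,0.0005,0.0275],"twist":[0,0,0.0],"hand":0.04},{"linear":[0.001,0.0005,0.0275],"twist":[0,0,0.0],"hand":0.04},{"linear":[0.0,0.0005,0.023],"twist":[0,0,0.056],"hand":0.04}], squeeze=20)

```text
clock: 2.75
position: [0.4745, -0.2159, 0.2249]
eef_rot: [-180.0, 0.0, -20.7]
wrist_force: [0.1, 0.2, -0.7]
grip_width: 0.0401
```

```bash
python3 - <<'E'
from h import *
im=r.get_image("wrist")[:,:,::-1].copy(); cv2.imwrite("pics/w3.png",im)
st=r.state();print({k:np.round(st[k],4) for k in('clock','position','eef_rot','wrist_force','grip_width')})
E
```

```text
{'clock': np.float64(2.8), 'position': array([ 0.4725, -0.2148,  0.2205]), 'eef_rot': array([-179.9066,    0.448 ,  -21.0225]), 'wrist_force': array([-3.1623,  1.1159, -2.9101]), 'grip_width': np.float64(0.0403)}
```

View pics/w3.png

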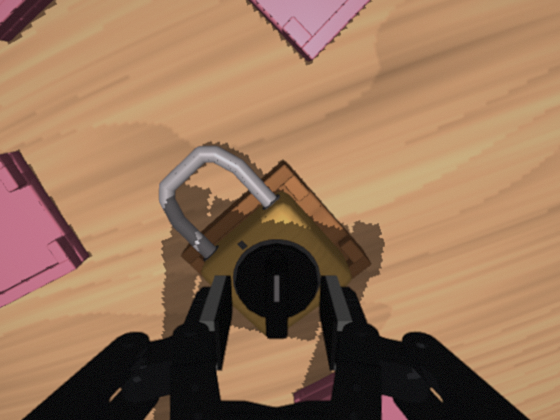

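The wrist view shows the bar upright at px (277,290), centred between the fingers at (215,300) and (337,300). I'll close on it now.

Request:
move_arm(moves=[{"linear":[0.0,0.0,0.0],"twist":[0,0,0],"hand":0.02},{"linear":[0,0,0.002],"twist":[0,0,0],"hand":0.005},{"linear":[0,0,0.0],"twist":[0,0,0],"hand":0.0},{"linear":[0,0,0],"twist":[0,0,0],"hand":0.0},{"linear":[0,0,0],"twist":[0,0,0],"hand":0.0}], squeeze=20)

```text
clock: 3.22
position: [0.4753, -0.2164, 0.2261]
eef_rot: [180.0, -0.1, -20.7]
wrist_force: [0.9, -1.1, -1.6]
grip_width: 0.0096
```

Request:
move_arm(moves=[{"linear":[0,0,0],"twist":[0,0,0],"hand":0.0},{"linear":[0,0,0.0],"twist":[0,0,0],"hand":0.0},{"linear":[0,0,0.0],"twist":[0,0,0],"hand":0.0},{"linear":[0,0,0],"twist":[0,0,0],"hand":0.0},{"linear":[0,0,0],"twist":[0,0,0],"hand":0.0}], squeeze=50)

```text
clock: 3.63
position: [0.4754, -0.2165, 0.2261]
eef_rot: [180.0, -0.1, -20.7]
wrist_force: [-2.0, 0.2, 5.7]
grip_width: 0.0079
```

```bash
python3 - <<'E'
from h import *
im=r.get_image("wrist")[:,:,::-1].copy(); cv2.imwrite("pics/w4.png",im[150:])
st=r.state();print({k:np.round(st[k],4) for k in('clock','q','position','eef_rot','wrist_force','moment','grip_width')})
E
```

```text
{'clock': np.float64(3.6833), 'q': array([-3.313650e+01,  1.052470e+01,  1.107586e+02, -8.400000e-03,
        5.859510e+01,  7.760860e+01]), 'position': array([ 0.4754, -0.2165,  0.2261]), 'eef_rot': array([ 1.799669e+02, -1.173000e-01, -2.074070e+01]), 'wrist_force': array([-1.6935, -0.6284,  6.9166]), 'moment': array([ 0.0609,  0.2443, -0.0113]), 'grip_width': np.float64(0.0082)}
```

View pics/w4.png

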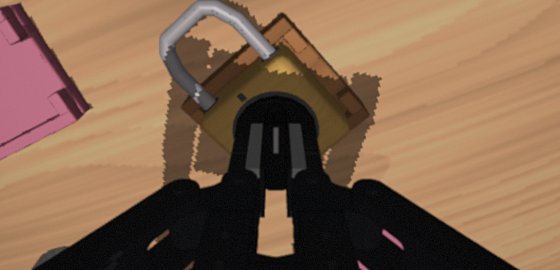

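Request:
move_arm(moves=[{"linear":[0,0,0],"twist":[0,0,-0.09],"hand":0.0},{"linear":[0,0,0],"twist":[0,0,-0.09],"hand":0.0},{"linear":[0,0,0],"twist":[0,0,-0.09],"hand":0.0},{"linear":[0,0,0],"twist":[0,0,-0.09],"hand":0.0},{"linear":[0,0,0],"twist":[0,0,0],"hand":0.0}])

```text
clock: 4.1
position: [0.4755, -0.2161, 0.2261]
eef_rot: [180.0, -0.1, 0.2]
wrist_force: [-0.4, 1.7, 6.2]
grip_width: 0.0082
```

```bash
cat > s.py <<'E'
from h import *
st=r.state();print({k:np.round(st[k],4).tolist() for k in('clock','position','eef_rot','wrist_force','moment','grip_width')}, st['q'].round(1))
E
python3 s.py
```

```text
{'clock': 4.1, 'position': [0.4755, -0.2161, 0.2261], 'eef_rot': [179.9661, -0.1234, 0.166], 'wrist_force': [-0.3798, 1.7247, 6.1733], 'moment': [0.2543, 0.015, 0.1148], 'grip_width': 0.0082} [-33.1  10.5 110.8   0.   58.6  56.7]
```

Request:
move_arm(moves=[{"linear":[0,0,0],"twist":[0,0,-0.09],"hand":0.0},{"linear":[0,0,0],"twist":[0,0,-0.09],"hand":0.0},{"linear":[0,0,0],"twist":[0,0,-0.09],"hand":0.0},{"linear":[0,0,0],"twist":[0,0,-0.09],"hand":0.0},{"linear":[0,0,0],"twist":[0,0,0],"hand":0.0}])

```text
clock: 4.52
position: [0.4755, -0.2159, 0.2261]
eef_rot: [180.0, -0.1, 20.8]
wrist_force: [0.5, 2.4, 6.1]
grip_width: 0.0085
```

```bash
python3 s.py
```

```text
{'clock': 4.5167, 'position': [0.4755, -0.2159, 0.2261], 'eef_rot': [179.9586, -0.1117, 20.7896], 'wrist_force': [0.4569, 2.3786, 6.0981], 'moment': [0.4876, 0.0194, 0.1269], 'grip_width': 0.0085} [-3.310e+01  1.050e+01  1.108e+02  1.000e-01  5.860e+01  3.610e+01]
```

Request:
move_arm(moves=[{"linear":[0,0,0],"twist":[0,0,-0.09],"hand":0.0},{"linear":[0,0,0],"twist":[0,0,-0.09],"hand":0.0},{"linear":[0,0,0],"twist":[0,0,-0.09],"hand":0.0},{"linear":[0,0,0],"twist":[0,0,-0.09],"hand":0.0},{"linear":[0,0,0],"twist":[0,0,0],"hand":0.0}])

```text
clock: 4.93
position: [0.4754, -0.2157, 0.2261]
eef_rot: [180.0, -0.1, 41.4]
wrist_force: [-1.1, 4.5, 7.8]
grip_width: 0.0082
```

```bash
python3 s.py
```

```text
{'clock': 4.9333, 'position': [0.4754, -0.2157, 0.2261], 'eef_rot': [179.9802, -0.0887, 41.413], 'wrist_force': [-1.1373, 4.4555, 7.761], 'moment': [0.6874, 0.1819, 0.0739], 'grip_width': 0.0082} [-3.310e+01  1.050e+01  1.108e+02  1.000e-01  5.870e+01  1.550e+01]
```

Request:
move_arm(moves=[{"linear":[0,0,0],"twist":[0,0,-0.08],"hand":0.0},{"linear":[0,0,0],"twist":[0,0,-0.08],"hand":0.0},{"linear":[0,0,0],"twist":[0,0,-0.08],"hand":0.0},{"linear":[0,0,0],"twist":[0,0,-0.06],"hand":0.0},{"linear":[0,0,0],"twist":[0,0,0],"hand":0.0}])

```text
clock: 5.35
position: [0.4754, -0.2157, 0.2261]
eef_rot: [180.0, -0.1, 58.5]
wrist_force: [-1.5, 3.3, 7.3]
grip_width: 0.0082
```

```bash
python3 s.py
```

```text
{'clock': 5.35, 'position': [0.4754, -0.2157, 0.2261], 'eef_rot': [179.9534, -0.0689, 58.5259], 'wrist_force': [-1.5164, 3.3313, 7.3345], 'moment': [0.5563, 0.2044, 0.0796], 'grip_width': 0.0082} [-3.310e+01  1.050e+01  1.108e+02  1.000e-01  5.870e+01 -1.700e+00]
```

Request:
move_arm(moves=[{"linear":[0,0,0],"twist":[0,0,-0.03],"hand":0.0},{"linear":[0,0,0],"twist":[0,0,-0.03],"hand":0.0},{"linear":[0,0,0],"twist":[0,0,0],"hand":0.0},{"linear":[0,0,0],"twist":[0,0,0],"hand":0.0},{"linear":[0,0,0],"twist":[0,0,0],"hand":0.0}])

```text
clock: 5.77
position: [0.4754, -0.2157, 0.2261]
eef_rot: [180.0, -0.1, 61.8]
wrist_force: [-1.9, 3.6, 9.1]
grip_width: 0.0087
```

```bash
python3 s.py
```

```text
{'clock': 5.7667, 'position': [0.4754, -0.2157, 0.2261], 'eef_rot': [179.9528, -0.0678, 61.7648], 'wrist_force': [-1.9229, 3.5827, 9.0678], 'moment': [0.7253, 0.2899, 0.0545], 'grip_width': 0.0087} [-3.310e+01  1.050e+01  1.108e+02  1.000e-01  5.870e+01 -4.900e+00]
```

Request:
move_arm(moves=[{"linear":[0,0,0],"twist":[0,0,-0.03],"hand":0.0},{"linear":[0,0,0],"twist":[0,0,-0.03],"hand":0.0},{"linear":[0,0,0],"twist":[0,0,0],"hand":0.0},{"linear":[0,0,0],"twist":[0,0,0],"hand":0.0},{"linear":[0,0,0],"twist":[0,0,0],"hand":0.0}])

```text
clock: 6.18
position: [0.475, -0.2157, 0.226]
eef_rot: [-180.0, -0.1, 65.1]
wrist_force: [-4.0, 4.8, 10.9]
grip_width: 0.0078
```

```bash
python3 s.py
```

```text
{'clock': 6.1833, 'position': [0.475, -0.2157, 0.226], 'eef_rot': [-179.9816, -0.0737, 65.1382], 'wrist_force': [-3.9682, 4.7796, 10.9209], 'moment': [0.7504, 0.6962, -0.4907], 'grip_width': 0.0078} [-3.310e+01  1.050e+01  1.108e+02  1.000e-01  5.870e+01 -8.300e+00]
```

Request:
move_arm(moves=[{"linear":[0,0,0],"twist":[0,0,-0.03],"hand":0.0},{"linear":[0,0,0],"twist":[0,0,0],"hand":0.0},{"linear":[0,0,0],"twist":[0,0,0],"hand":0.0},{"linear":[0,0,0],"twist":[0,0,0],"hand":0.0},{"linear":[0,0,0],"twist":[0,0,0],"hand":0.0}])

```text
clock: 6.6
position: [0.4748, -0.2156, 0.226]
eef_rot: [-179.9, -0.1, 66.8]
wrist_force: [-6.2, 4.9, 12.5]
grip_width: 0.0083
```

```bash
python3 s.py; python3 - <<'E'
from h import *
im=r.get_image("wrist")[:,:,::-1].copy(); cv2.imwrite("pics/w5.png",im)
E
```

```text
{'clock': 6.6, 'position': [0.4748, -0.2156, 0.226], 'eef_rot': [-179.9341, -0.0832, 66.8255], 'wrist_force': [-6.2213, 4.9019, 12.4613], 'moment': [0.9134, 0.9665, -0.6778], 'grip_width': 0.0083} [-3.310e+01  1.050e+01  1.108e+02  1.000e-01  5.880e+01 -1.000e+01]
```

View pics/w5.png

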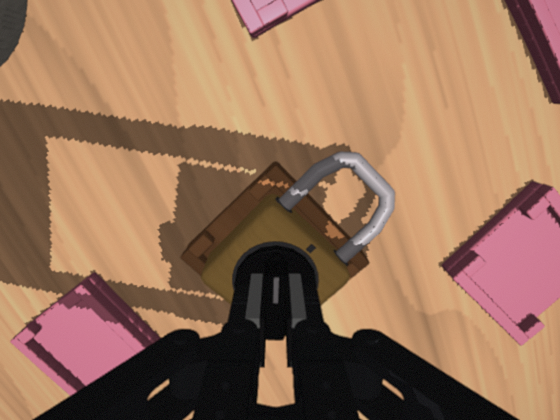

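The stop is clear: moment z jumped from +0.05 to -0.49, then to -0.68 N m, at yaw 62–67°. Next is 0.80 rad clockwise to yaw 21°, where the bar lines up with the lock's x.

Request:
move_arm(moves=[{"linear":[0,0,0],"twist":[0,0,0.09],"hand":0.0},{"linear":[0,0,0],"twist":[0,0,0.09],"hand":0.0},{"linear":[0,0,0],"twist":[0,0,0.09],"hand":0.0},{"linear":[0,0,0],"twist":[0,0,0.09],"hand":0.0},{"linear":[0,0,0],"twist":[0,0,0.09],"hand":0.0}])

```text
clock: 7.07
position: [0.4756, -0.2159, 0.2261]
eef_rot: [179.9, -0.1, 40.9]
wrist_force: [0.4, 2.5, 5.4]
grip_width: 0.0083
```

Request:
move_arm(moves=[{"linear":[0,0,0],"twist":[0,0,0.09],"hand":0.0},{"linear":[0,0,0],"twist":[0,0,0.09],"hand":0.0},{"linear":[0,0,0],"twist":[0,0,0.09],"hand":0.0},{"linear":[0,0,0],"twist":[0,0,0.06],"hand":0.0},{"linear":[0,0,0],"twist":[0,0,0.0],"hand":0.0}])

```text
clock: 7.48
position: [0.4757, -0.2162, 0.2261]
eef_rot: [179.9, -0.1, 22.0]
wrist_force: [0.8, 1.8, 5.7]
grip_width: 0.0083
```

```bash
python3 s.py
```

```text
{'clock': 7.4833, 'position': [0.4757, -0.2162, 0.2261], 'eef_rot': [179.899, -0.1429, 22.0249], 'wrist_force': [0.8241, 1.8066, 5.6819], 'moment': [0.3436, -0.1106, -0.1055], 'grip_width': 0.0083} [-3.310e+01  1.050e+01  1.107e+02  1.000e-01  5.860e+01  3.480e+01]
```

Request:
move_arm(moves=[{"linear":[0,0,0],"twist":[0,0,0.015],"hand":0.0},{"linear":[0,0,0],"twist":[0,0,0],"hand":0.0},{"linear":[0,0,0],"twist":[0,0,0],"hand":0.04},{"linear":[0,0,0],"twist":[0,0,0],"hand":0.04},{"linear":[0,0,0],"twist":[0,0,0.0],"hand":0.04}])

```text
clock: 7.9
position: [0.4747, -0.216, 0.2246]
eef_rot: [-180.0, 0.0, 21.4]
wrist_force: [-0.2, -0.9, -0.5]
grip_width: 0.0402
```

Request:
move_arm(moves=[{"linear":[0,0,-0.01],"twist":[0,0,0.0],"hand":0.04},{"linear":[0,0,-0.03],"twist":[0,0,0],"hand":0.04},{"linear":[0,0,-0.03],"twist":[0,0,0],"hand":0.04},{"linear":[0,0,-0.03],"twist":[0,0,0],"hand":0.04},{"linear":[0,0,0],"twist":[0,0,0.0],"hand":0.04}])

```text
clock: 8.32
position: [0.4767, -0.2173, 0.3322]
eef_rot: [179.5, -0.4, 21.4]
wrist_force: [0.2, 0.2, 0.6]
grip_width: 0.04
```

```bash
python3 - <<'E'
from h import *
im=r.get_image("wrist")[:,:,::-1].copy(); st=r.state(); cv2.imwrite("pics/w6.png",im); cv2.imwrite("pics/w6c.png",cv2.resize(im[105:255,180:380],(800,600),interpolation=cv2.INTER_CUBIC))
E
python3 s.py
```

```text
{'clock': 8.3667, 'position': [0.4761, -0.2169, 0.3294], 'eef_rot': [179.6151, -0.2724, 21.3641], 'wrist_force': [0.5177, -0.0766, -0.6175], 'moment': [-0.0109, 0.0019, -0.0727], 'grip_width': 0.0404} [-33.1   2.4 107.1  -0.   70.   35.5]
```

View pics/w6c.png

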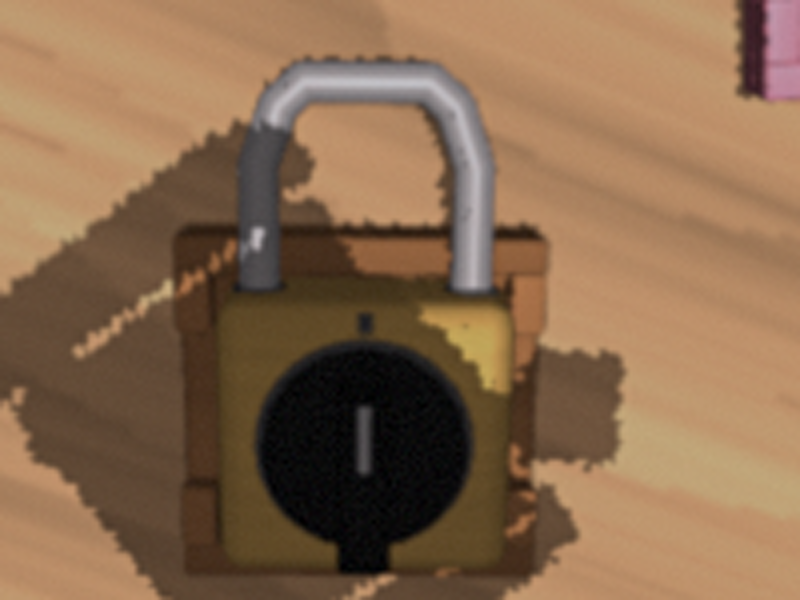

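The dial line at crop (364,440) points straight at the body's mark at (364,322), so it rests at the second click. Now to the bow.

Request:
move_arm(moves=[{"linear":[0.033,0,0],"twist":[0,0,0],"hand":0.024},{"linear":[0.033,0,0],"twist":[0,0,0],"hand":0.024},{"linear":[0,0,0],"twist":[0,0,-0.12],"hand":0.024},{"linear":[0,0,0],"twist":[0,0,-0.12],"hand":0.024},{"linear":[0,0,0],"twist":[0,0,-0.12],"hand":0.024}])

```text
clock: 8.78
position: [0.5362, -0.1914, 0.3233]
eef_rot: [-179.9, 0.1, 42.4]
wrist_force: [-0.0, -0.5, 0.6]
grip_width: 0.0241
```

Request:
move_arm(moves=[{"linear":[0,0,0],"twist":[0,0,-0.12],"hand":0.024},{"linear":[0,0,0],"twist":[0,0,-0.12],"hand":0.024},{"linear":[0,0,0],"twist":[0,0,-0.12],"hand":0.024},{"linear":[0,0,0],"twist":[0,0,-0.12],"hand":0.024},{"linear":[0,0,0],"twist":[0,0,-0.12],"hand":0.024}])

```text
clock: 9.2
position: [0.5358, -0.1918, 0.3235]
eef_rot: [-179.9, -0.0, 76.7]
wrist_force: [-0.5, 0.9, 0.4]
grip_width: 0.0242
```

Request:
move_arm(moves=[{"linear":[0,0,0],"twist":[0,0,-0.12],"hand":0.024},{"linear":[0,0,0],"twist":[0,0,-0.12],"hand":0.024},{"linear":[0,0,0],"twist":[0,0,-0.12],"hand":0.024},{"linear":[0,0,0],"twist":[0,0,-0.12],"hand":0.024},{"linear":[0,0,0],"twist":[0,0,-0.12],"hand":0.024}])

```text
clock: 9.62
position: [0.5358, -0.1918, 0.3235]
eef_rot: [-179.9, -0.1, 111.1]
wrist_force: [-1.4, -0.3, 0.5]
grip_width: 0.0241
```

Request:
move_arm(moves=[{"linear":[0,0,0.02],"twist":[0,0,0],"hand":0.024},{"linear":[0,0,0.02],"twist":[0,0,0],"hand":0.024},{"linear":[0,0,0.015],"twist":[0,0,0],"hand":0.024},{"linear":[0,0,0],"twist":[0,0,0],"hand":0.024},{"linear":[0,0,0],"twist":[0,0,0],"hand":0.024}])

```text
clock: 10.03
position: [0.5355, -0.1917, 0.2681]
eef_rot: [-179.8, -0.2, 110.7]
wrist_force: [0.9, -0.6, 0.3]
grip_width: 0.024
```

```bash
python3 - <<'E'
from h import *
im=r.get_image("wrist")[:,:,::-1].copy(); st=r.state(); cv2.imwrite("pics/w7.png",im)
print(proj("wrist",(.5384,-.1919,.025),st))
E
python3 s.py
```

```text
[279.29743009 234.41801833]
{'clock': 10.0833, 'position': [0.5361, -0.192, 0.2695], 'eef_rot': [-179.9532, -0.0544, 110.7376], 'wrist_force': [0.2924, -0.0405, 0.385], 'moment': [0.003, -0.0471, -0.024], 'grip_width': 0.024} [-27.6  12.9 102.5   0.   64.7 -48.4]
```

View pics/w7.png

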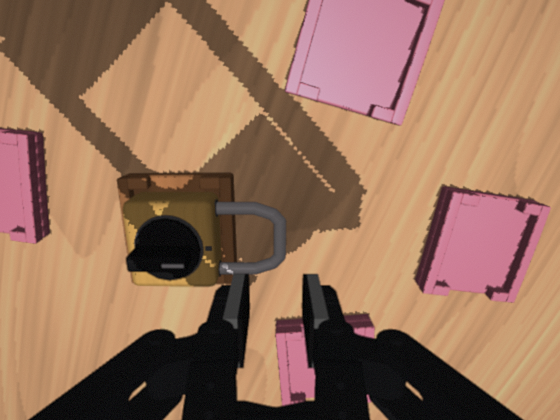

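Request:
move_arm(moves=[{"linear":[-0.001,0.0015,0.0165],"twist":[0,0,0],"hand":0.024},{"linear":[-0.001,0.0015,0.0165],"twist":[0,0,0],"hand":0.024},{"linear":[0,0,0.0165],"twist":[0,0,0],"hand":0.024},{"linear":[0,0,0.0165],"twist":[0,0,0],"hand":0.024},{"linear":[0,0,0],"twist":[0,0,0],"hand":0.024}], squeeze=25)

```text
clock: 10.5
position: [0.5389, -0.1924, 0.2017]
eef_rot: [-179.9, -0.2, 110.7]
wrist_force: [-0.6, 0.8, -0.7]
grip_width: 0.0242
```

```bash
python3 - <<'E'
from h import *
im=r.get_image("wrist")[:,:,::-1].copy(); cv2.imwrite("pics/w8.png",im)
E
python3 s.py
```

```text
{'clock': 10.55, 'position': [0.5394, -0.1927, 0.2032], 'eef_rot': [-179.9157, -0.0944, 110.7393], 'wrist_force': [-0.4731, 0.3066, 0.911], 'moment': [-0.0124, -0.014, 0.0312], 'grip_width': 0.024} [-27.5  18.8 103.5  -0.   57.8 -48.3]
```

View pics/w8.png

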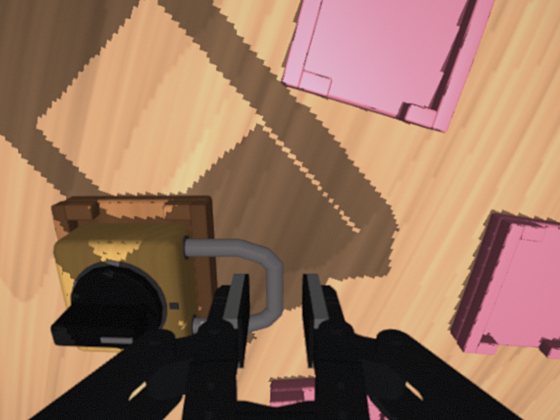

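```bash
python3 - <<'E'
from h import *
st=r.state();p=st['position']
print(proj("wrist",(p[0],p[1],.025),st))
t=R.from_euler('xyz',st['eef_rot'],degrees=True).as_matrix()
for s in(-.017,.017): print(proj("wrist",np.r_[p[:2],.025]+t[:,0]*s,st))
E
```

```text
[276.39176174 284.84881376]
[276.37108744 315.30119937]
[276.41245986 252.01083991]
```

The bow at px (275,285) is centred between the fingers, and the legs at rows 247 and 325 match the expected 245 and 323. I'll descend and pinch.

Request:
move_arm(moves=[{"linear":[0,0,0.008],"twist":[0,0,0],"hand":0.024},{"linear":[0,0,0.008],"twist":[0,0,0],"hand":0.024},{"linear":[0,0,0],"twist":[0,0,0],"hand":0.024},{"linear":[0,0,0],"twist":[0,0,0],"hand":0.0},{"linear":[0,0,0],"twist":[0,0,0],"hand":0.0}], squeeze=25)

```text
clock: 10.97
position: [0.5398, -0.1929, 0.188]
eef_rot: [-180.0, 0.0, 110.7]
wrist_force: [-0.2, -0.9, -1.7]
grip_width: 0.0068
```

Request:
move_arm(moves=[{"linear":[0,0,0],"twist":[0,0,0],"hand":0.0},{"linear":[0,0,0],"twist":[0,0,0],"hand":0.0},{"linear":[0,0,0],"twist":[0,0,0],"hand":0.0},{"linear":[0,0,0],"twist":[0,0,0],"hand":0.0},{"linear":[0,0,0],"twist":[0,0,0],"hand":0.0}], squeeze=40)

```text
clock: 11.38
position: [0.5398, -0.1929, 0.1879]
eef_rot: [180.0, 0.0, 110.7]
wrist_force: [-1.7, 0.6, 1.0]
grip_width: 0.0057
```

```bash
python3 s.py
```

```text
{'clock': 11.3833, 'position': [0.5398, -0.1929, 0.1879], 'eef_rot': [179.9969, 0.0091, 110.7439], 'wrist_force': [-1.736, 0.6155, 1.0066], 'moment': [0.0621, 0.226, -0.0376], 'grip_width': 0.0057} [-27.5  20.2 103.7  -0.   56.1 -48.3]
```

Gripped: the opening reads 5.7 mm on the 8 mm bar, the same under-read as on the 10 mm dial bar. I'll pull along tool +y, which is the lock's +x.

Request:
move_arm(moves=[{"linear":[0,0.003,0],"twist":[0,0,0],"hand":0.0},{"linear":[0,0.003,0],"twist":[0,0,0],"hand":0.0},{"linear":[0,0.003,0],"twist":[0,0,0],"hand":0.0},{"linear":[0,0.002,0],"twist":[0,0,0],"hand":0.0},{"linear":[0,0,0],"twist":[0,0,0],"hand":0.0}])

```text
clock: 11.8
position: [0.5507, -0.1887, 0.1878]
eef_rot: [180.0, 0.0, 110.8]
wrist_force: [0.0, -0.1, 1.7]
grip_width: 0.0064
```

```bash
python3 s.py
```

```text
{'clock': 11.8, 'position': [0.5507, -0.1887, 0.1878], 'eef_rot': [179.96, 0.0169, 110.7579], 'wrist_force': [0.0091, -0.0519, 1.7297], 'moment': [0.0594, 0.0227, -0.075], 'grip_width': 0.0064} [-26.7  21.3 102.3   0.   56.4 -47.5]
```

Request:
move_arm(moves=[{"linear":[0,0.002,0],"twist":[0,0,0],"hand":0.0},{"linear":[0,0.001,0],"twist":[0,0,0],"hand":0.0},{"linear":[0,0.001,0],"twist":[0,0,0],"hand":0.0},{"linear":[0,0.001,0],"twist":[0,0,0],"hand":0.0},{"linear":[0,0,0],"twist":[0,0,0],"hand":0.0}])

```text
clock: 12.22
position: [0.5547, -0.1872, 0.1876]
eef_rot: [-180.0, -0.0, 110.7]
wrist_force: [-2.5, -0.2, 1.7]
grip_width: 0.0056
```

```bash
python3 s.py
```

```text
{'clock': 12.2167, 'position': [0.5547, -0.1872, 0.1876], 'eef_rot': [-179.9751, -0.0078, 110.7438], 'wrist_force': [-2.4631, -0.2364, 1.7301], 'moment': [-0.1785, 0.3551, -0.0153], 'grip_width': 0.0056} [-26.4  21.7 101.8  -0.   56.6 -47.1]
```

Request:
move_arm(moves=[{"linear":[0,0.001,0],"twist":[0,0,0],"hand":0.0},{"linear":[0,0.001,0],"twist":[0,0,0],"hand":0.0},{"linear":[0,0,0],"twist":[0,0,0],"hand":0.0},{"linear":[0,0,0],"twist":[0,0,0],"hand":0.0},{"linear":[0,0,0],"twist":[0,0,0],"hand":0.0}])

```text
clock: 12.63
position: [0.5554, -0.187, 0.187]
eef_rot: [-179.8, -0.1, 110.7]
wrist_force: [-7.1, -3.7, 0.7]
grip_width: 0.0061
```

```bash
python3 s.py
```

```text
{'clock': 12.6333, 'position': [0.5554, -0.187, 0.187], 'eef_rot': [-179.7882, -0.0587, 110.7491], 'wrist_force': [-7.0541, -3.698, 0.7439], 'moment': [-0.6674, 1.1564, 0.0464], 'grip_width': 0.0061} [-2.630e+01  2.190e+01  1.016e+02 -1.000e-01  5.670e+01 -4.700e+01]
```

Request:
move_arm(moves=[{"linear":[0,0.001,0],"twist":[0,0,0],"hand":0.0},{"linear":[0,0.001,0],"twist":[0,0,0],"hand":0.0},{"linear":[0,0,0],"twist":[0,0,0],"hand":0.0},{"linear":[0,0,0],"twist":[0,0,0],"hand":0.0},{"linear":[0,0,0],"twist":[0,0,0],"hand":0.0}])

```text
clock: 13.05
position: [0.5561, -0.1867, 0.1862]
eef_rot: [-179.6, -0.1, 110.8]
wrist_force: [-11.1, -8.2, 0.4]
grip_width: 0.006
```

```bash
python3 s.py
```

```text
{'clock': 13.05, 'position': [0.5561, -0.1867, 0.1862], 'eef_rot': [-179.5888, -0.113, 110.7631], 'wrist_force': [-11.1004, -8.154, 0.4351], 'moment': [-1.2171, 1.9993, 0.0424], 'grip_width': 0.006} [-26.2  22.1 101.4  -0.3  56.9 -46.8]
```

The shackle is at its hard end: the force rose to 14 N with 17 mm pulled, including the lock's play. I'll ease off, release and lift.

Request:
move_arm(moves=[{"linear":[0,-0.0015,0],"twist":[0,0,0],"hand":0.0},{"linear":[0,0,0],"twist":[0,0,0],"hand":0.024},{"linear":[0,0,0],"twist":[0,0,0],"hand":0.024},{"linear":[0,0,0],"twist":[0,0,0],"hand":0.024},{"linear":[0,0,-0.01],"twist":[0,0,0],"hand":0.024}])

```text
clock: 13.47
position: [0.5565, -0.1857, 0.1963]
eef_rot: [-179.9, -0.1, 110.7]
wrist_force: [-0.9, -0.6, -0.4]
grip_width: 0.024
```

Request:
move_arm(moves=[{"linear":[0,0,-0.03],"twist":[0,0,0],"hand":0.024},{"linear":[0,0,-0.03],"twist":[0,0,0],"hand":0.024},{"linear":[0,0,-0.03],"twist":[0,0,0],"hand":0.085},{"linear":[0,0,-0.02],"twist":[0,0,0.0],"hand":0.085},{"linear":[0,0,0],"twist":[0,0,0.12],"hand":0.085}])

```text
clock: 13.88
position: [0.5593, -0.1869, 0.3151]
eef_rot: [179.5, 0.4, 103.9]
wrist_force: [0.6, -0.4, 0.6]
grip_width: 0.0598
```

Request:
move_arm(moves=[{"linear":[0,0,0],"twist":[0,0,0.12],"hand":0.085},{"linear":[0,0,0],"twist":[0,0,0.12],"hand":0.085},{"linear":[0,0,0],"twist":[0,0,0.12],"hand":0.085},{"linear":[0,0,0],"twist":[0,0,0.12],"hand":0.085},{"linear":[0,0,0],"twist":[0,0,0.12],"hand":0.085}])

```text
clock: 14.3
position: [0.5574, -0.186, 0.3089]
eef_rot: [179.9, -0.0, 69.2]
wrist_force: [-0.8, 0.6, -0.5]
grip_width: 0.0852
```

Request:
move_arm(moves=[{"linear":[0,0,0],"twist":[0,0,0.12],"hand":0.085},{"linear":[0,0,0],"twist":[0,0,0.12],"hand":0.085},{"linear":[0,0,0],"twist":[0,0,0.12],"hand":0.085},{"linear":[0,0,0],"twist":[0,0,0.12],"hand":0.085},{"linear":[0,0,0],"twist":[0,0,0.12],"hand":0.085}])

```text
clock: 14.72
position: [0.5574, -0.186, 0.3088]
eef_rot: [179.9, -0.1, 34.8]
wrist_force: [-0.5, -0.1, -0.3]
grip_width: 0.0851
```

Request:
move_arm(moves=[{"linear":[0,0,0],"twist":[0,0,0.12],"hand":0.085},{"linear":[0,0,0],"twist":[0,0,0.12],"hand":0.085},{"linear":[-0.04,0,0],"twist":[0,0,0.0],"hand":0.085},{"linear":[-0.04,0,0],"twist":[0,0,0],"hand":0.085},{"linear":[0,0,0],"twist":[0,0,0],"hand":0.085}])

```text
clock: 15.13
position: [0.4782, -0.216, 0.3066]
eef_rot: [-179.8, 0.3, 21.3]
wrist_force: [0.1, 0.3, -1.3]
grip_width: 0.0848
```

Request:
move_arm(moves=[{"linear":[0,0,0],"twist":[0,0,0],"hand":0.085},{"linear":[0,0,0],"twist":[0,0,0],"hand":0.085},{"linear":[0,0,0],"twist":[0,0,0.0],"hand":0.085},{"linear":[0,0,0],"twist":[0,0,0],"hand":0.085},{"linear":[0,0,0],"twist":[0,0,0],"hand":0.085}])

```text
clock: 15.55
position: [0.4834, -0.2151, 0.308]
eef_rot: [180.0, -0.0, 21.4]
wrist_force: [0.2, -0.2, 0.4]
grip_width: 0.0852
```

```bash
python3 - <<'E'
from h import *
im=r.get_image("wrist")[:,:,::-1].copy(); st=r.state(); cv2.imwrite("pics/w9.png",im); cv2.imwrite("pics/w9c.png",cv2.resize(im[105:255,180:380],(800,600),interpolation=cv2.INTER_CUBIC))
E
python3 s.py
```

```text
{'clock': 15.6, 'position': [0.4833, -0.2151, 0.3078], 'eef_rot': [179.989, -0.0166, 21.4162], 'wrist_force': [0.8048, 0.2958, 0.0679], 'moment': [0.0343, -0.027, -0.0254], 'grip_width': 0.0849} [-32.5   4.8 107.1   0.   68.1  36. ]
```

View pics/w9.png

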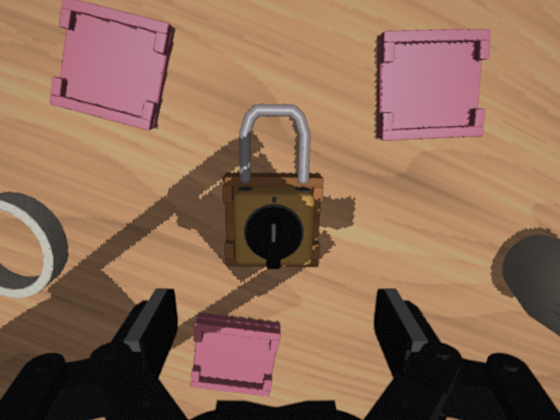

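```bash
python3 - <<'E'
from h import *
st=r.state()
b=plane("wrist",(275,110.5),.025,st);d=plane("wrist",(273.5,231),.045,st)
print(b,d,np.linalg.norm((b-d)[:2]),np.degrees(np.arctan2((b-d)[1],(b-d)[0])))
l=[plane("wrist",p,.064,st) for p in((274,243),(274,224))];print(l)
e=plane("wrist",(274,268),.064,st);print("bar back end",e)
E
```

```text
[ 0.55377604 -0.18786018  0.025     ] [ 0.47820466 -0.2163306   0.045     ] 0.08075640824924064 20.64317255851214
[array([ 0.47736473, -0.21711447,  0.064     ]), array([ 0.48963922, -0.21232482,  0.064     ])]
bar back end [ 0.46044417 -0.22371631  0.064     ]
```

View pics/w9c.png

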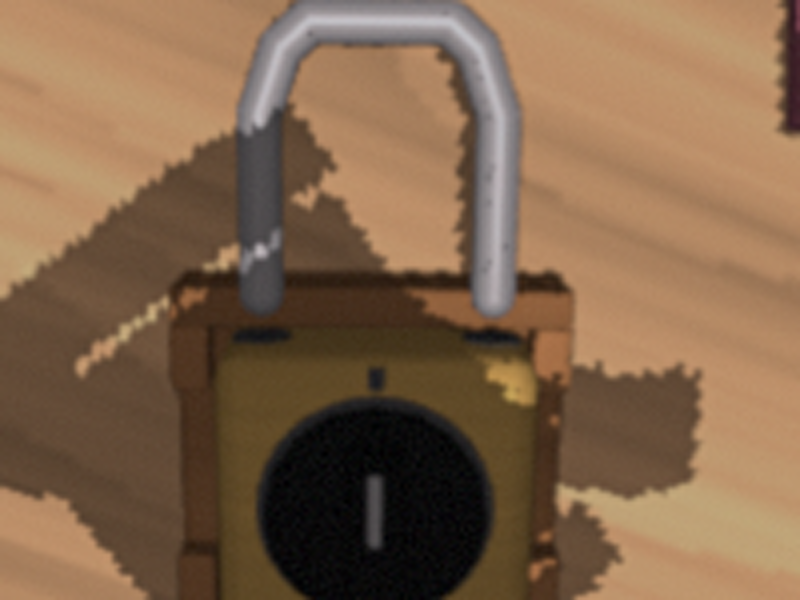

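The shackle is fully out, with its leg ends clear of the holes at crop (262,300) and (493,300). The dial still points at its mark. Now I'll take the body by its y sides.

Request:
move_arm(moves=[{"linear":[-0.006,-0.0015,0.02],"twist":[0,0,0.005],"hand":0.085},{"linear":[0,0,0.03],"twist":[0,0,0],"hand":0.085},{"linear":[0,0,0.03],"twist":[0,0,0],"hand":0.085},{"linear":[0,0,0.01],"twist":[0,0,0],"hand":0.085},{"linear":[0,0,0],"twist":[0,0,0],"hand":0.085}])

```text
clock: 16.02
position: [0.4752, -0.2151, 0.2145]
eef_rot: [-179.7, 0.2, 21.1]
wrist_force: [-0.3, -0.1, 0.1]
grip_width: 0.0848
```

```bash
python3 - <<'E'
from h import *
im=r.get_image("wrist")[:,:,::-1].copy(); st=r.state(); cv2.imwrite("pics/w10.png",im)
p=st['position'];print(proj("wrist",(p[0],p[1],.064),st))
E
python3 s.py
```

```text
[274.91325849 315.9796253 ]
{'clock': 16.0667, 'position': [0.4762, -0.2158, 0.2167], 'eef_rot': [-179.8469, 0.1082, 21.0948], 'wrist_force': [0.3946, -1.199, 0.9267], 'moment': [-0.0468, 0.0104, -0.0156], 'grip_width': 0.0852} [-33.   11.6 110.8   0.   57.9  35.9]
```

View pics/w10.png

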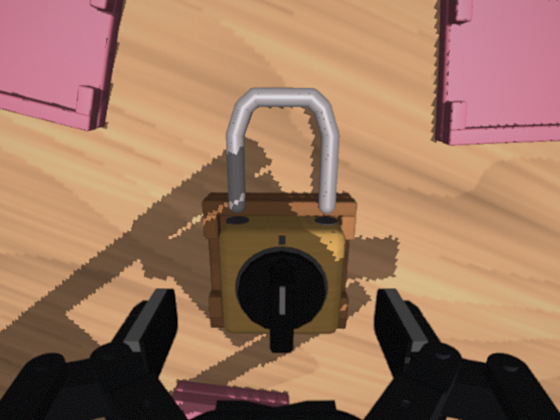

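The lock body sits at px x 282 and the fingers' centre at 275.5, so I'll shift +2 mm along tool y, then go down and close.

Request:
move_arm(moves=[{"linear":[0,0.002,0.01],"twist":[0,0,0],"hand":0.085},{"linear":[0,0,0.01],"twist":[0,0,0],"hand":0.085},{"linear":[0,0,0.0095],"twist":[0,0,0],"hand":0.085},{"linear":[0,0,0],"twist":[0,0,0],"hand":0.085},{"linear":[0,0,0],"twist":[0,0,0],"hand":0.07}], squeeze=25)

```text
clock: 16.48
position: [0.4769, -0.2179, 0.1876]
eef_rot: [-179.9, 0.0, 21.1]
wrist_force: [-0.9, -0.0, 0.3]
grip_width: 0.0749
```

Request:
move_arm(moves=[{"linear":[0,0,0],"twist":[0,0,0],"hand":0.06},{"linear":[0,0,0],"twist":[0,0,0],"hand":0.05},{"linear":[0,0,0],"twist":[0,0,0],"hand":0.04},{"linear":[0,0,0],"twist":[0,0,0],"hand":0.04},{"linear":[0,0,0],"twist":[0,0,0],"hand":0.04}])

```text
clock: 16.9
position: [0.477, -0.2171, 0.1886]
eef_rot: [-179.8, 0.0, 21.0]
wrist_force: [-2.1, 5.4, 5.2]
grip_width: 0.0577
```

```bash
python3 - <<'E'
from h import *
im=r.get_image("wrist")[:,:,::-1].copy(); st=r.state(); cv2.imwrite("pics/w11.png",im)
E
python3 s.py
```

```text
{'clock': 16.95, 'position': [0.477, -0.2171, 0.1887], 'eef_rot': [-179.839, 0.0065, 21.0468], 'wrist_force': [-2.5978, 6.6892, 4.5878], 'moment': [1.1712, 0.3871, -0.1239], 'grip_width': 0.0572} [-3.31e+01  1.45e+01  1.11e+02  1.00e-01  5.47e+01  3.58e+01]
```

View pics/w11.png

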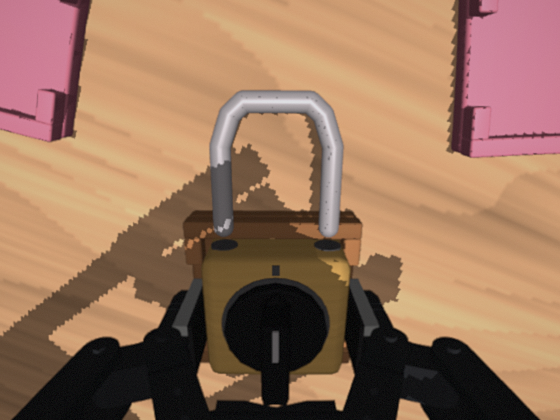

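Both pads are on the body at 57 mm. I'll firm the grip, relieve the side force and lift.

Request:
move_arm(moves=[{"linear":[0,-0.001,0],"twist":[0,0,0],"hand":0.04},{"linear":[0,0,0],"twist":[0,0,0],"hand":0.04},{"linear":[0,0,0],"twist":[0,0,0],"hand":0.04},{"linear":[0,0,0],"twist":[0,0,0],"hand":0.04},{"linear":[0,0,-0.002],"twist":[0,0,0],"hand":0.04}], squeeze=80)

```text
clock: 17.37
position: [0.4766, -0.2168, 0.1902]
eef_rot: [-179.9, 0.0, 21.1]
wrist_force: [-1.3, 1.3, -2.7]
grip_width: 0.0564
```

```bash
python3 s.py
```

```text
{'clock': 17.3667, 'position': [0.4766, -0.2168, 0.1902], 'eef_rot': [-179.948, 0.0145, 21.0757], 'wrist_force': [-1.2654, 1.2594, -2.6931], 'moment': [0.2192, 0.0807, -0.0064], 'grip_width': 0.0564} [-33.1  14.2 111.1   0.   54.7  35.8]
```

Request:
move_arm(moves=[{"linear":[0,0,-0.004],"twist":[0,0,0],"hand":0.04},{"linear":[0,0,-0.006],"twist":[0,0,0],"hand":0.04},{"linear":[0,0,-0.008],"twist":[0,0,0],"hand":0.04},{"linear":[0,0,-0.01],"twist":[0,0,0],"hand":0.04},{"linear":[0,0,-0.01],"twist":[0,0,0],"hand":0.04}])

```text
clock: 17.78
position: [0.4769, -0.2173, 0.2294]
eef_rot: [180.0, -0.0, 21.1]
wrist_force: [-0.2, 0.4, -2.7]
grip_width: 0.0566
```

```bash
python3 - <<'E'
from h import *
im=r.get_image("wrist")[:,:,::-1].copy(); st=r.state(); cv2.imwrite("pics/w12.png",im)
im=r.get_image("side")[:,:,::-1].copy(); cv2.imwrite("pics/s12.png",cv2.resize(im[145:235,260:380],(800,600),interpolation=cv2.INTER_CUBIC))
E
python3 s.py
```

```text
{'clock': 17.8833, 'position': [0.4779, -0.2179, 0.231], 'eef_rot': [179.7695, -0.1646, 21.0714], 'wrist_force': [1.0854, 0.679, -2.7185], 'moment': [-0.0503, 0.0008, 0.0217], 'grip_width': 0.0563} [-33.1  10.4 110.3  -0.   59.   35.8]
```

View pics/w12.png

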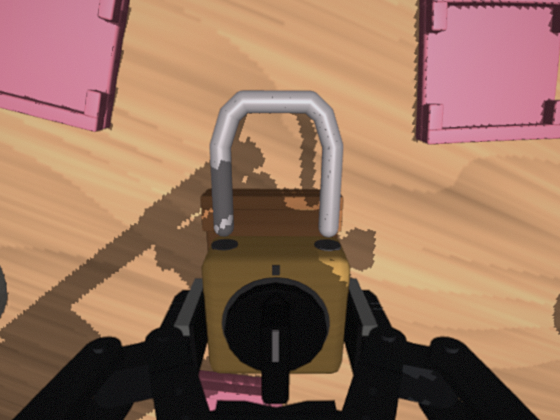

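View pics/s12.png

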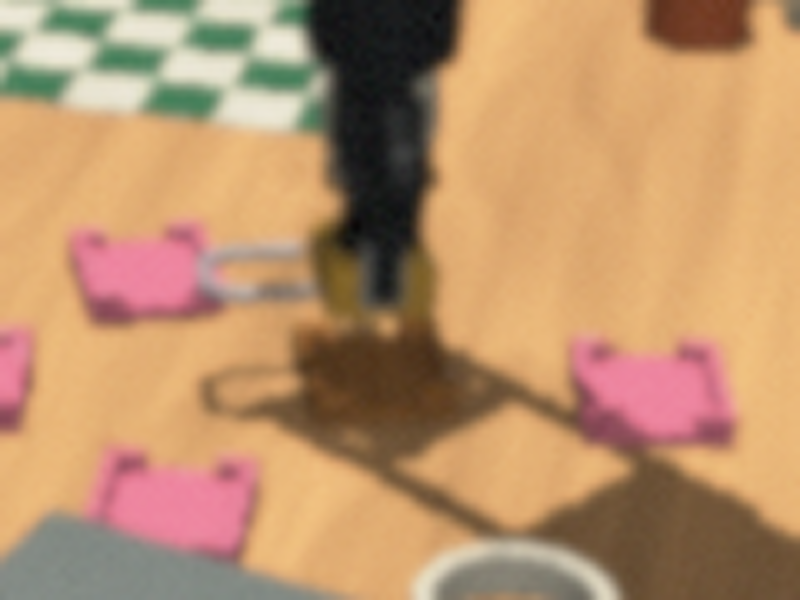

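The lock is lifted level, the shackle is still out, and the holder is empty. I'll refine the staple from the first pictures, and the lock's place in the tool frame.

```bash
python3 - <<'E'
from h import *
im=cv2.imread("pics/top0.png");cv2.imwrite("pics/c3.png",cv2.resize(im[185:225,190:240],(750,600),interpolation=cv2.INTER_CUBIC))
im=cv2.imread("pics/side0.png");cv2.imwrite("pics/c4.png",cv2.resize(im[220:265,230:290],(800,600),interpolation=cv2.INTER_CUBIC))
# tool-frame positions
c=r.get_calibration("wrist");T=c['tool_from_camera'];K=c['intrinsics']
def tl(uv,z):
    d=np.array([(uv[0]-K[0,2])/K[0,0],(uv[1]-K[1,2])/K[1,1]]);u=d.copy()
    for _ in range(20): u=d/(1+c['k1']*(u@u))
    v=T[:3,:3]@np.r_[u,1];return T[:3,3]+v*(z-T[2,3])/v[2]
zu=.1787
print("bow",tl((276,101),zu-.015),"disc",tl((275.5,325),zu-.035),"bodyfront top",tl((276,238),zu-.030),"backend bar",tl((275,403),zu-.054))
E
```

```text
bow [0.08294791 0.00085287 0.1637    ] disc [0.00241954 0.00064806 0.1437    ] bodyfront top [0.03606158 0.00083805 0.1487    ] backend bar [-0.01707906  0.000468    0.1247    ]
```

View pics/c3.png

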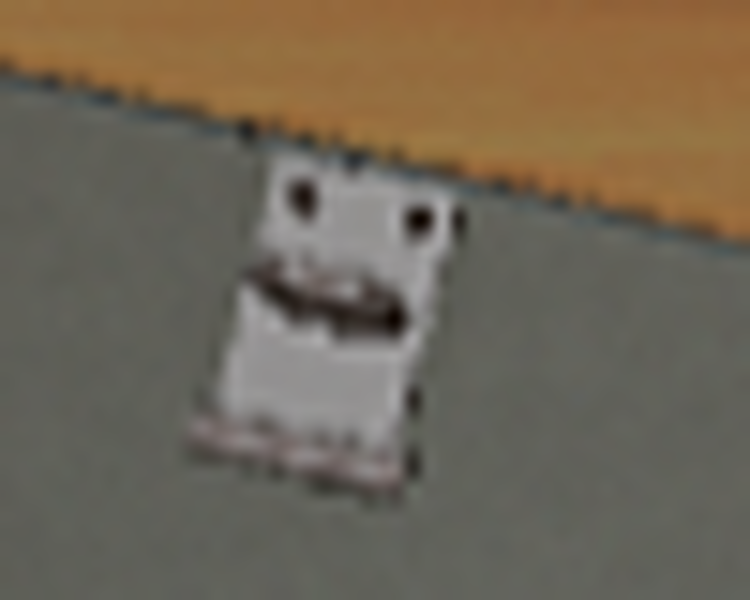

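View pics/c4.png

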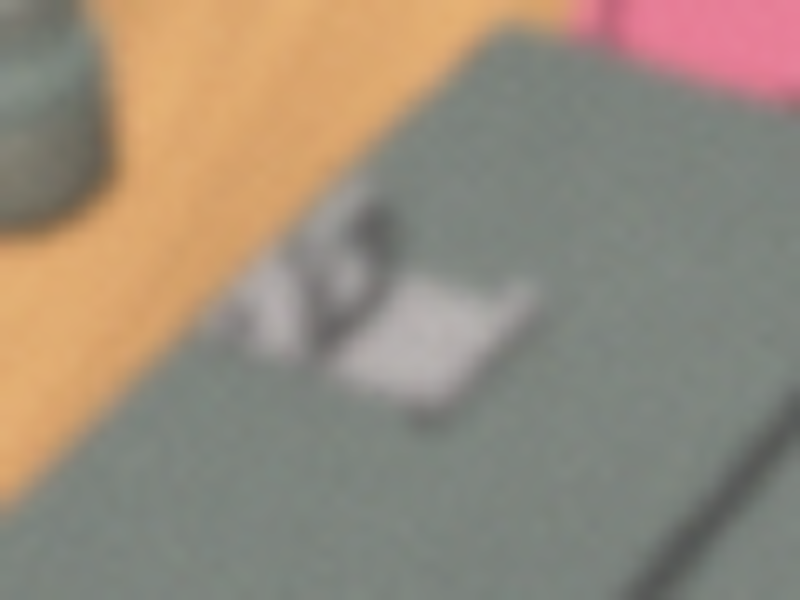

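```bash
python3 - <<'E'
from h import *
print(two("top",(211.9,203.9),"side",(257.2,235.2)))
print(plane("top",(211.9,203.9),.115),plane("side",(257.2,235.2),.115))
c=[plane("top",p,.085) for p in((177.5,186.8),(253.3,205),(241,260.8),(163.8,242.5))]
print(np.round(c,4),np.mean(c,0),[np.linalg.norm(c[i]-c[(i+1)%4]).round(3) for i in range(4)])
y=np.arctan2(*( (c[0]-c[3])+(c[1]-c[2]))[[1,0]]);print(np.degrees(y),np.mean(c,0)[:2]+.05*np.array([np.cos(y),np.sin(y)]))
E
```

```text
(array([0.55707655, 0.16237359, 0.11237791]), np.float64(0.0004081834702494001))
[0.55685772 0.16213348 0.115     ] [0.5556468  0.16581152 0.115     ]
[[0.6094 0.2613 0.085 ]
 [0.5587 0.0519 0.085 ]
 [0.4063 0.0846 0.085 ]
 [0.4555 0.2946 0.085 ]] [0.50749194 0.17309134 0.085     ] [np.float64(0.215), np.float64(0.156), np.float64(0.216), np.float64(0.157)]
-12.152982122769329 [0.55637139 0.16256521]
```

Request:
move_arm(moves=[{"linear":[0.002,-0.006,-0.02],"twist":[0,0,0],"hand":0.04},{"linear":[0.004,-0.012,-0.022],"twist":[0,0,0],"hand":0.04},{"linear":[0.007,-0.02,-0.022],"twist":[0,0,0],"hand":0.04},{"linear":[0.007,-0.022,-0.02],"twist":[0,0,0],"hand":0.04},{"linear":[0.007,-0.022,-0.016],"twist":[0,0,0],"hand":0.04}])

```text
clock: 18.3
position: [0.4725, -0.1304, 0.33]
eef_rot: [179.9, -0.1, 21.0]
wrist_force: [-0.4, -0.0, -3.0]
grip_width: 0.0564
```

Request:
move_arm(moves=[{"linear":[0.007,-0.022,0],"twist":[0,0,0],"hand":0.04},{"linear":[0.007,-0.022,0],"twist":[0,0,0],"hand":0.04},{"linear":[0.007,-0.022,0],"twist":[0,0,0],"hand":0.04},{"linear":[0.007,-0.022,0],"twist":[0,0,0],"hand":0.04},{"linear":[0.007,-0.022,0],"twist":[0,0,0],"hand":0.04}])

```text
clock: 18.72
position: [0.4653, -0.0146, 0.3283]
eef_rot: [180.0, -0.0, 21.1]
wrist_force: [-0.1, -0.4, -4.2]
grip_width: 0.0563
```

Request:
move_arm(moves=[{"linear":[0.007,-0.022,0],"twist":[0,0,0],"hand":0.04},{"linear":[0.007,-0.022,0],"twist":[0,0,0],"hand":0.04},{"linear":[0.007,-0.022,0],"twist":[0,0,0],"hand":0.04},{"linear":[0.007,-0.022,0],"twist":[0,0,0],"hand":0.04},{"linear":[0.007,-0.02,0],"twist":[0,0,0],"hand":0.04}])

```text
clock: 19.13
position: [0.459, 0.0989, 0.3283]
eef_rot: [-180.0, -0.0, 21.1]
wrist_force: [0.9, 0.6, -3.5]
grip_width: 0.0563
```

Request:
move_arm(moves=[{"linear":[0.004,-0.012,0],"twist":[0,0,0],"hand":0.04},{"linear":[0.003,-0.008,0],"twist":[0,0,0],"hand":0.04},{"linear":[0,0,0],"twist":[0,0,0],"hand":0.04},{"linear":[0,0,0],"twist":[0,0,0],"hand":0.04},{"linear":[0,0,0],"twist":[0,0,0],"hand":0.04}])

```text
clock: 19.55
position: [0.4589, 0.1182, 0.3282]
eef_rot: [180.0, 0.0, 21.1]
wrist_force: [0.4, -0.5, -3.0]
grip_width: 0.0564
```

```bash
python3 - <<'E'
from h import *
im=r.get_image("wrist")[:,:,::-1].copy(); st=r.state(); cv2.imwrite("pics/w13.png",im)
print(proj("wrist",(.5565,.1625,.115),st))
p=st['position'];t=R.from_euler('xyz',st['eef_rot'],degrees=True).as_matrix()
d=np.array([.5059,.1436,.3137])-p;print(t.T@d)
E
python3 s.py
```

```text
[260.41124484  47.81448692]
[ 0.05303161 -0.00694659  0.01445799]
{'clock': 19.6, 'position': [0.4589, 0.1181, 0.3282], 'eef_rot': [179.9811, 0.0098, 21.0271], 'wrist_force': [0.4432, 0.0009, -2.9274], 'moment': [-0.0207, 0.0484, 0.0237], 'grip_width': 0.0559} [  4.9  -4.3 113.9  -0.   70.4  73.9]
```

View pics/w13.png

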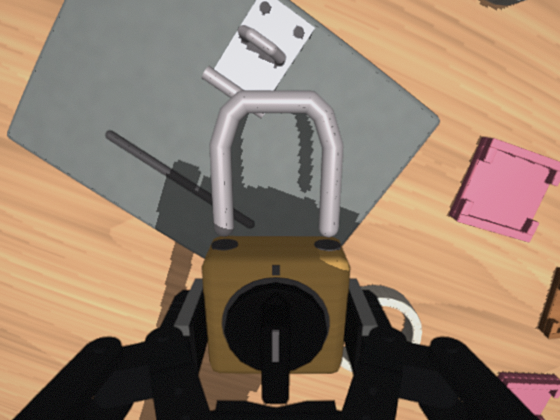

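The wrist view puts the staple top at px (262,44) against a predicted (260,48), so the two agree within about 2 mm. I'll make the final approach.

Request:
move_arm(moves=[{"linear":[0.013,-0.002,0.0],"twist":[0,0,0],"hand":0.04},{"linear":[0.016,-0.002,0.003],"twist":[0,0,0],"hand":0.04},{"linear":[0.014,-0.0015,0.004],"twist":[0,0,0],"hand":0.04},{"linear":[0.008,-0.001,0.004],"twist":[0,0,0],"hand":0.04},{"linear":[0.003,0,0.003],"twist":[0,0,0],"hand":0.04}])

```text
clock: 20.02
position: [0.5077, 0.144, 0.3138]
eef_rot: [180.0, 0.0, 21.0]
wrist_force: [0.9, 0.4, -2.9]
grip_width: 0.0564
```

Request:
move_arm(moves=[{"linear":[0,0,0],"twist":[0,0,0],"hand":0.04},{"linear":[0,0,0],"twist":[0,0,0],"hand":0.04},{"linear":[0,0,0],"twist":[0,0,0],"hand":0.04},{"linear":[0,0,0],"twist":[0,0,0],"hand":0.04},{"linear":[0,0,0],"twist":[0,0,0],"hand":0.04}])

```text
clock: 20.43
position: [0.5066, 0.1442, 0.3145]
eef_rot: [180.0, -0.0, 21.1]
wrist_force: [-0.7, 0.1, -2.8]
grip_width: 0.0566
```

```bash
python3 - <<'E'
from h import *
im=r.get_image("wrist")[:,:,::-1].copy(); st=r.state(); cv2.imwrite("pics/w14.png",im)
print(proj("wrist",(.5565,.1625,.115),st))
p=st['position'];t=R.from_euler('xyz',st['eef_rot'],degrees=True).as_matrix()
d=np.array([.5059,.1436,.3137])-p;print(t.T@d)
L=p+t@np.array([.054,.0005,.1637]);print("loop",L,proj("wrist",L,st),proj("top",L),proj("side",L))
s=r.get_image("side")[:,:,::-1]; tt=r.get_image("top")[:,:,::-1]
cv2.imwrite("pics/s14.png",cv2.resize(s[180:300,200:360],(800,600),interpolation=cv2.INTER_CUBIC))
cv2.imwrite("pics/t14.png",cv2.resize(tt[160:280,150:310],(800,600),interpolation=cv2.INTER_CUBIC))
E
python3 s.py
```

```text
[275.89396265 165.1722769 ]
[-0.00093518  0.00031904  0.00082747]
loop [0.55730344 0.16318695 0.1508522 ] [275.07514293 179.71024967] [210.03515991 201.54697644] [256.423615  222.9144429]
{'clock': 20.5833, 'position': [0.5067, 0.1443, 0.3145], 'eef_rot': [179.9954, -0.0228, 21.0708], 'wrist_force': [0.1591, -0.3398, -3.0775], 'moment': [-0.0238, 0.0037, -0.0077], 'grip_width': 0.0567} [  7.3   4.1 107.1   0.   68.8  76.2]
```

View pics/w14.png

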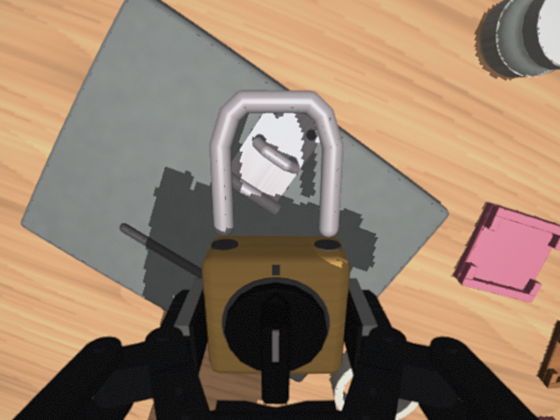

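View pics/s14.png

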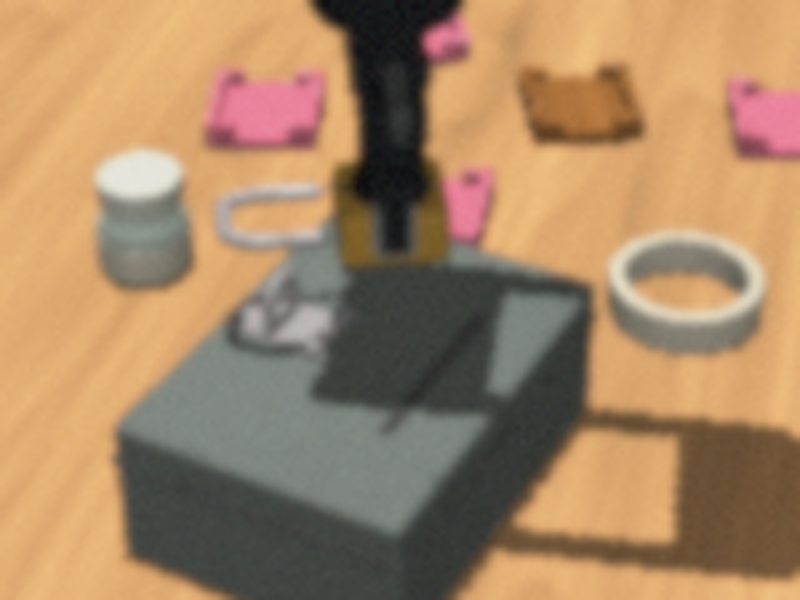

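View pics/t14.png

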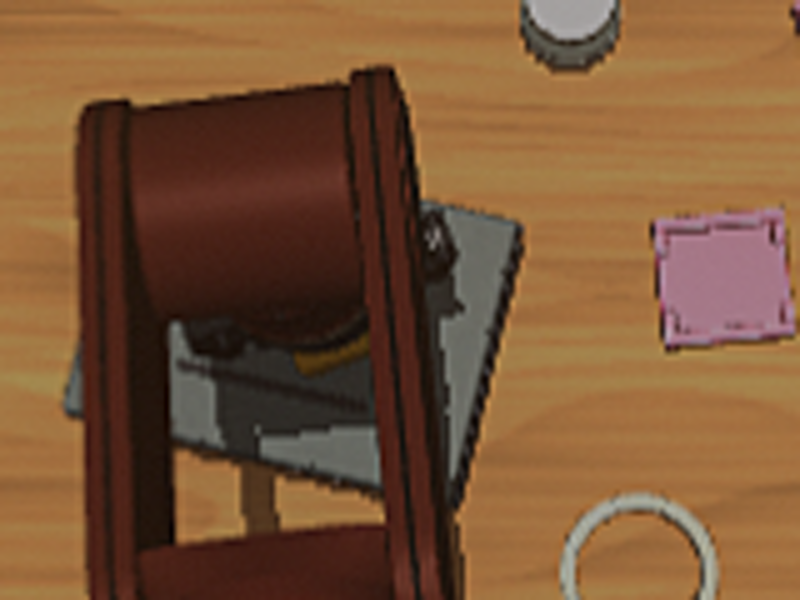

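```bash
python3 - <<'E'
from h import *
im=cv2.imread("pics/w14.png");cv2.imwrite("pics/w14c.png",cv2.resize(im[85:235,180:380],(800,600),interpolation=cv2.INTER_CUBIC))
im=cv2.imread("pics/w13.png");cv2.imwrite("pics/w13c.png",cv2.resize(im[0:120,200:360],(800,600),interpolation=cv2.INTER_CUBIC))
E
```

```text
(no output)
```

View pics/w14c.png

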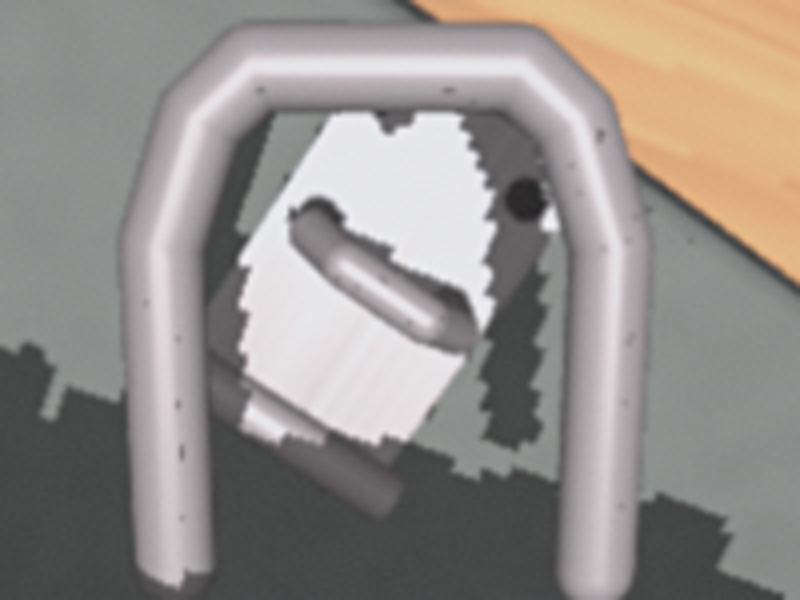

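View pics/w13c.png

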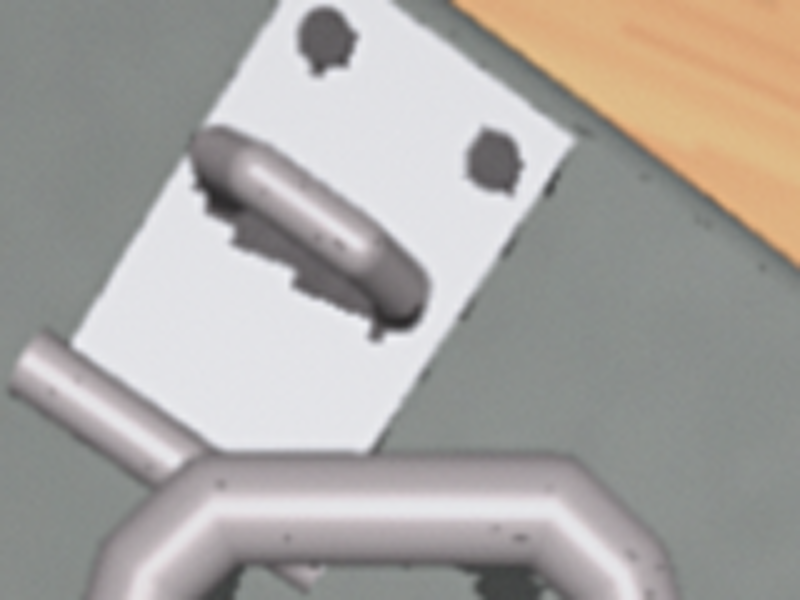

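```bash
python3 - <<'E'
from h import *
st=r.state();t=R.from_euler('xyz',st['eef_rot'],degrees=True).as_matrix()
a=plane("wrist",(276.4,157.9),.114,st);print(a,t.T@(a-st['position']))
# w14 bow px and legs
for uv,dz in(((275.5,101),.1637),((222,232),.1637),((329.5,233),.1637)):
    b=plane("wrist",uv,st['position'][2]-dz,st);print(t.T@(b-st['position']))
s2=dict(position=np.array([.4589,.1181,.3282]),eef_rot=np.array([179.9811,.0098,21.0271]))
print(plane("wrist",(261.6,41.2),.114,s2))
E
```

```text
[0.5597865  0.16352505 0.114     ] [0.05633701 0.00109105 0.20048242]
[0.08294769 0.00067278 0.16373303]
[ 0.03253447 -0.02091232  0.16371125]
[0.03208816 0.02244515 0.16371458]
[0.55960535 0.16310173 0.114     ]
```

The wrist view puts the loop about 3 mm short of the staple along tool x. The fixed cameras put it about 1 mm past. I'll move +1.5 mm and settle.

Request:
move_arm(moves=[{"linear":[0.0015,0,0],"twist":[0,0,0],"hand":0.04},{"linear":[0,0,0],"twist":[0,0,0],"hand":0.04},{"linear":[0,0,0],"twist":[0,0,0],"hand":0.04},{"linear":[0,0,0],"twist":[0,0,0],"hand":0.04},{"linear":[0,0,0],"twist":[0,0,0],"hand":0.04}])

```text
clock: 21.0
position: [0.5082, 0.1449, 0.3142]
eef_rot: [-180.0, 0.0, 21.1]
wrist_force: [0.9, 0.8, -3.4]
grip_width: 0.0563
```

Request:
move_arm(moves=[{"linear":[0,0,0],"twist":[0,0,0],"hand":0.04},{"linear":[0,0,0],"twist":[0,0,0],"hand":0.04},{"linear":[0,0,0],"twist":[0,0,0],"hand":0.04},{"linear":[0,0,0],"twist":[0,0,0],"hand":0.04},{"linear":[0,0,0],"twist":[0,0,0],"hand":0.04}])

```text
clock: 21.42
position: [0.5082, 0.1449, 0.3142]
eef_rot: [-180.0, 0.0, 21.1]
wrist_force: [-0.1, -0.5, -3.9]
grip_width: 0.0566
```

```bash
python3 s.py; python3 - <<'E'
from h import *
print(np.abs(r.state()['qvel']).max()); print(r.close_job())
E
```

```text
{'clock': 21.4167, 'position': [0.5082, 0.1449, 0.3142], 'eef_rot': [-179.9971, 0.0031, 21.0719], 'wrist_force': [-0.0717, -0.5015, -3.9208], 'moment': [-0.0113, -0.0106, -0.0344], 'grip_width': 0.0566} [  7.4   4.3 106.9   0.   68.8  76.3]
0.11516704234145683
the job is handed in; nothing more can be done
None
```

The padlock is open and held level, dial up, with the shackle loop about 36 mm above the staple. I handed the job in at 21.4 s.

- **Dial:** I turned it anticlockwise until the stop was clear, with the twist moment jumping to -0.68 N m. I then turned it clockwise to the second click, where the line pointed at the body's mark.
- **Shackle:** I pulled it until the force rose to 14 N, after about 17 mm of travel including the lock's play. The wrist picture then showed the leg ends clear of their holes.
- **Lock:** I took it by its y sides with 80 N and lifted it out; the shackle was still fully out in the final pictures.

**Last checks:**
- The tool was level to within 0.01° and the arm was still.
- The wrist force was about 3 to 4 N, which is the lock's weight only.
- I saw nothing else being touched, and I kept the path clear of the jar, tape roll, vase and mug.

**Disagreement:** The cameras disagreed by about 4 mm on where the staple sits along the lock's x. The fixed cameras put the loop about 1 mm past it and the wrist camera about 3 mm short. I split the difference with a 1.5 mm shift, so the loop should be within about 3 mm of straight above the staple. I took no picture after that last shift.

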